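Seat a sample jar in the centring ring of a balance pan

TASK

Put the short black-capped glass jar on the small balance to be weighed: the pan sits a little off its place, so feel with the jar, pressing and sliding only lightly so the sprung pan is never pushed far down or shoved sideways, until the jar's foot drops inside the pan's raised ring. Leave it standing flat and upright inside the ring with no edge on or over the rim, and let go. Do not disturb the tall tube or the pale fossil pebble.

Things in the scene. Friction and masses are not known exactly. Their poses are not given: they have to be found in the camera images.
- jar: Short clear glass jar with dark grains and a black screw cap, 75 mm tall, upright; origin at the centre of its underside, z up. Round: body and foot 48 mm in diameter up to 60 mm above the foot, cap 51 mm in diameter above. Weighs 0.10 to 0.20 kg. Grip it across the cap or upper body, 45 to 70 mm above the foot
- balance: Compact white electronic balance fixed on the worktop, 150 mm (its x) by 130 mm (its y), housing top 40 mm above the worktop; origin at the centre of its underside, z up. Display and two keys at its -x end. Over its +x half is a round steel pan whose true centre is up to 6 mm off pan_place along the balance's x and up to 6 mm along its y, different each run and not measured
- pan_place (a point): Nominal centre of the pan's floor, 64 mm above the worktop (z up). The pan is 72 mm in diameter: flat floor, and round it a flat-topped raised ring, inside diameter 52 mm, 10 mm wide, square edges, its top 4 mm above the floor (68 mm above the worktop, unloaded). The pan cannot shift sideways, only sink
- pan (a joint): How far the pan is pressed straight down, m: 0 unloaded, stop at 0.014. Spring of 1200 N/m (1.2 N per mm) with about 0.2 N preload; the jar's own weight sinks it 0.6 to 1.5 mm
- tube: Bystander: tall glass sample tube with purple cap, 52 mm in diameter, 138 mm tall, standing upright between the jar and the balance; origin at the centre of its underside
- fossil: Bystander: pale fossil limestone pebble, 41 x 53 x 26 mm, to the right of the balance; origin at the centre of its underside
Not all that is in view belongs to the job. What is shaped like the jar but purple is not meant.

How it is judged (in metres and radians):
At the end, for the whole second after the job is handed in: The jar stands upright (within 0.03 rad) on the pan floor inside the ring: foot at most 0.8 mm above and 4 mm below the unloaded floor height, axis within 13 mm of pan_place (the pan's own offset included), its weight on the pan, released and at rest (z of jar in the frame of pan_place between -0.004 and 0.0008 m and horizontal distance between jar and pan_place below 0.013 m and angle between jar's own z axis and vertical below 0.03 rad and value of joint pan above 0.0002 m and contact force between jar and the fingers below 0.05 N and linear speed of jar below 0.01 m/s); the robot touches nothing.
It fails at once if the pan is pressed down more than 10 mm (about 12 N) (value of joint pan above 0.01 m).
It fails at once if the jar pushes on the pan with more than 20 N in any direction (contact force between jar and pan above 20 N).
It fails at once if the tall tube is shifted more than 20 mm (distance of tube from where it was at the start of the episode above 0.02 m).
It fails at once if the fossil pebble is shifted more than 20 mm (distance of fossil from where it was at the start of the episode above 0.02 m).
It also fails if it takes over 64 s, if anything falls off the work surface, if the arm or the gripper's body presses on something with over 40 N, if the wrist force passes 120 N, or if a joint passes its speed limit or range.

ROBOT

A 7-joint arm with a two-finger parallel gripper is mounted at the origin on a cart in front of the work surface, level with it; the furniture and walls round the work are solid. World frame = base frame: x ahead of the robot, y to its left, z up, the work surface at z = 0. Lengths are in m, angles in degrees, forces in N, time in s.
With the tool pointing down it reaches from about 0.425 to 0.875 m from the base axis. Payload 4.7 kg.
Tool frame: the origin (TCP) lies between the finger pads; the fingertips stand 8 mm ahead of it and the grasp point (between the pads) lies 11 mm behind it (env.tip_extent is the distance from the TCP to the fingertips, in m); z points along the fingers, y is the line along which they close (so a half turn about z gives the same grasp; the last joint's range is limited). The gripper opens to 87 mm and grips with 3 to 60 N. Pads are 19 mm wide; open, the fingers measure 117 mm over their backs; the gripper's body (75 mm by 190 mm) begins 51 mm behind the grasp point.
Start: joints at [-75.968, 18.392, -4.016, 83.108, 1.295, 78.541, -3.26], TCP at [0.149, 0.633, 0.231] pointing down, gripper open.
Joint ranges: [-163.93, 163.93], [-17.29, 119.83], [-79.2, 71.16], [3.27, 140.29], [-89.18, 269.18], [5.43, 117.66], [-154.24, 154.24]. Speed limits (degrees/s): [147.25, 147.25, 180, 180, 180, 180, 180].

INTERFACE

Orientations are given as [roll, pitch, yaw] about the fixed x, y, z axes, in that order (R = Rz(yaw) Ry(pitch) Rx(roll)).
In Python, from cell import sensors, vision, workorder, env gives the robot as it stands.
- The arm moves only by the tool drive_tool, never from a script. Its argument "moves" is a list of rows, each an object of numbers: "x", "y", "z": the shift along the tool's x, y, z in mm; "rx", "ry", "rz": the turn, a rotation vector about the tool's x, y, z in rad; "fingers": the closure, from -1 (fully open) to 1 (shut). In form: [{"x": .., "y": .., "z": .., "rx": .., "ry": .., "rz": .., "fingers": ..}, ...]. A call has 1 to 20 rows; each row is the pose to reach, as a shift and turn from the pose commanded when the call began, along the tool's axes at that moment; what a row does not reach only later rows make up. A row lasts 1/8 s, in which the tool goes at most 62.5 mm and 10.7 degrees, less where a joint would pass 70% of its speed; a pose out of reach is approached as far as the arm can. A call with a gripper value outside its range is refused whole. The fingers move at their own pace and stop on an object; "force" is the grip in N (left out, the last holds). Time passes only in rows, so rows that repeat a pose let the fingers close. It gives the time, the measured TCP pose, the force, the opening and the grip force at its end, in the units of the state.
- sensors.get_obs(): the state, without advancing time (a new reading comes with each control period).
- vision.read_camera(name): name is "side" or "top"; returns a dict with "image" (420x560x3 uint8, red, green, blue), "fx", "fy", "cx", "cy" (pixels), "R" (3x3) and "t" (3): a world point X has camera coordinates R X + t. Camera axes: x right, y down, z forward; pixel columns grow to the right and rows downward; lengths in m; the calibration is good to about 2 mm. A picture is of the moment at which its call begins. There is no depth.
- workorder.sign_off(): hands the job in; it is judged then, once.
The state is a dict: "time_s": time; "qpos": joint angles; "joint_velocities": joint speeds; "effort": joint torques, N m; "tool_pos": TCP position; "tool_rot": TCP orientation; "force": force on the tool from outside, world axes, zero at the start; "wrist_torque": the same for the moment, N m; "grip_width": finger opening in m; "grasp_force": force on a finger pad.
Only numpy, scipy, OpenCV 4.12 (cv2) and the standard library are available. Lean on these libraries where they do the work, as an engineer would, in place of code of your own. Each camera call takes 0.05 s, during which the arm holds its last target. There are 200 camera calls.

## Working session

There is one attempt and no reset: what is moved stays moved. The work goes in short steps, Python scripts to look and compute and a tool call to move; the robot and the scene stay as the last step left them, time stands still between calls to the robot, and variables do not carry over. Pictures are saved under pics/ and viewed, at most 10 in all, crops included, and the job is handed in when it is done.

Besides the shell and the picture viewer there is one more tool, called after ">>>" as name([rows], argument=value, ...), one row to a line, values as JSON. drive_tool: Moves the arm, as the interface text tells. Its arguments: {"type":"object","properties":{"moves":{"type":"array"},"force":{"type":"number"}},"required":["moves"]}

```bash
ls; mkdir -p pics; cat > h.py <<'E'
import numpy as np, cv2
from cell import sensors, vision, workorder, env
def snap(n,f):
    c=vision.read_camera(n); cv2.imwrite(f'pics/{f}.png',c['image'][:,:,::-1]); np.save(f'pics/{f}.npy',c,allow_pickle=True); return c
def load(f): return np.load(f'pics/{f}.npy',allow_pickle=True).item()
def ray(c,u,v):
    R=np.array(c['R']);t=np.array(c['t']); d=R.T@np.array([(u-c['cx'])/c['fx'],(v-c['cy'])/c['fy'],1.]); return -R.T@t,d
def plane(c,u,v,z):
    o,d=ray(c,u,v); return o+d*(z-o[2])/d[2]
def proj(c,X):
    p=np.array(c['R'])@np.array(X)+np.array(c['t']); return p[0]/p[2]*c['fx']+c['cx'],p[1]/p[2]*c['fy']+c['cy']
E
python3 - <<'E'
from h import *
print(sensors.get_obs(), env.tip_extent)
for n in ('side','top'):
    c=snap(n,n+'0'); print(n,-np.array(c['R']).T@np.array(c['t']),np.array(c['R'])[2],c['fx'])
E
```

```text
pics
{'time_s': 0.0, 'qpos': array([-75.96846208,  18.43823949,  -4.01689171,  83.17404398,
         1.29723537,  78.54021288,  -3.26067099]), 'joint_velocities': array([-0.02820338,  0.06078504, -0.07033967,  0.01706921,  0.12363525,
       -0.00052553, -0.03334667]), 'effort': array([-3.56591645e-04, -4.91266072e+01, -4.04022820e-01, -3.12536967e+01,
       -6.38732314e-02,  4.33907867e-02,  1.69855557e-04]), 'tool_pos': array([0.14861631, 0.63223969, 0.2294785 ]), 'tool_rot': array([-1.79892876e+02,  7.45483761e-03,  1.66779266e+02]), 'force': array([ 0.49795199, -0.10428878, -0.50481989]), 'wrist_torque': array([ 0.00791269, -0.02915867,  0.01127561]), 'grasp_force': 0.0, 'grip_width': 0.08686196085042748} 0.008
side [ 0.02048517 -0.83706035  0.74222831] [ 0.42845204  0.70333596 -0.5672278 ] 487.10654938933806
top [0.42725842 0.00671315 1.58827153] [ 0.06192395 -0.01405872 -0.99798185] 505.7115746649299
```

View pics/side0.png

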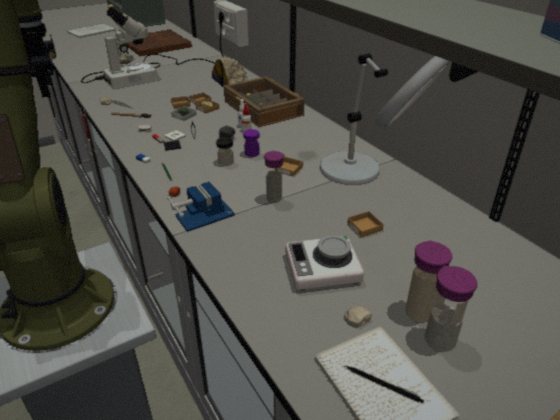

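View pics/top0.png

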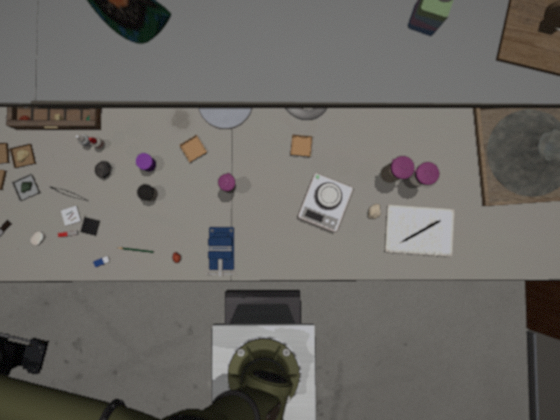

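The side view shows the balance at (324,262), a purple-capped tube at (274,177), the pebble at (358,315), and black caps near (226,143). The top view has black caps at (147,192) and (103,170). I'll zoom in to tell them apart.

```bash
python3 - <<'E'
from h import *
s=cv2.imread('pics/side0.png');t=cv2.imread('pics/top0.png')
a=cv2.resize(s[90:230,150:310],(400,350),interpolation=3);b=cv2.resize(t[130:270,80:240],(400,350),interpolation=3)
g=lambda i:np.clip(i.astype(float)*1.6,0,255).astype(np.uint8)
d=cv2.resize(s[220:310,270:400],(400,277),interpolation=3);e=cv2.resize(t[160:250,270:400],(400,277),interpolation=3)
cv2.imwrite('pics/z.png',cv2.resize(g(np.vstack([np.hstack([a,b]),np.hstack([d,e])])),(760,596)))
c=load('top0')
for n,u,v,z in [('black1',147,192,.075),('black2',103,170,.075),('purple',145,161,.075),('tube',227,183,.138),('pan',328,195,.068),('peb',375,211,.026),('edge',232,105,0),('dish',301,146,0)]: print(n,plane(c,u,v,z).round(3), proj(load('side0'),plane(c,u,v,z)))
E
```

```text
black1 [0.557 0.348 0.075] (np.float64(225.55590452314613), np.float64(141.16000242178268))
black2 [0.624 0.48  0.075] (np.float64(225.82239000253446), np.float64(119.89416920941045))
purple [0.651 0.355 0.075] (np.float64(252.0695881417499), np.float64(132.79434231022424))
tube [0.578 0.104 0.138] (np.float64(273.5223250083149), np.float64(154.691282585045))
pan [ 0.549 -0.196  0.068] (np.float64(333.10937610557517), np.float64(243.50523603454536))
peb [ 0.502 -0.347  0.026] (np.float64(358.8554913561548), np.float64(309.672511029512))
edge [0.841 0.099 0.   ] (np.float64(351.95366151092657), np.float64(173.9613901716259))
dish [ 0.71  -0.121  0.   ] (np.float64(365.3297894519427), np.float64(226.83040943464792))
```

View pics/z.png

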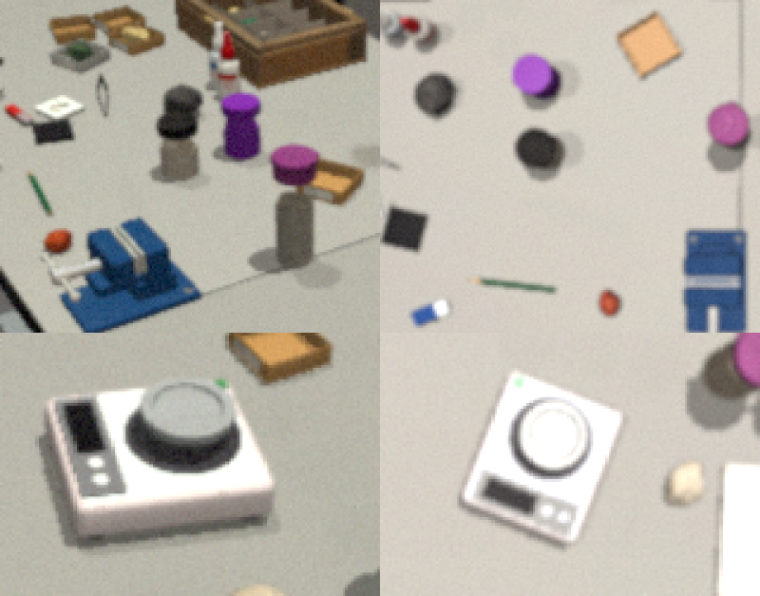

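The jar is the black cap at top (147,192) / side (226,141), and the two views agree at z=75 mm. The other black thing at top (103,170) is further back and fainter. Next I'll measure everything precisely.

```bash
python3 - <<'E'
from h import *
def blob(img,m,u,v,show=True):
    n,l,s,c=cv2.connectedComponentsWithStats(m.astype(np.uint8)); k=l[v,u]
    if k==0: print('miss');return None
    return s[k],c[k],(l==k).astype(np.uint8)
t=load('top0');s=load('side0')
ti=t['image'];si=s['image']
hv=cv2.cvtColor(ti,cv2.COLOR_RGB2HSV);hs=cv2.cvtColor(si,cv2.COLOR_RGB2HSV)
print(ti[180:205:3,135:165:3].max(2))
g=ti.max(2)
for th in (45,55,65):
    r=blob(ti,g<th,147,192)
    if r: print('cap top',th,r[0],r[1],plane(t,*r[1],.075).round(4))
gs=si.max(2)
print(gs[128:170:2,214:240:2])
# balance
m=(ti.min(2)>150); 
print(ti[160:235:5,295:360:5].max(2))
E
```

```text
[[134 133 135 134 135 137 132 135 134 135]
 [134 132 128 108 119 133 136 134 134 134]
 [135 116  43  32  29  65 113 121 120 128]
 [133  55  35  40  32  31  34  93 121 117]
 [132  40  37  39  38  36  33  60 117 117]
 [135  62  33  33  34  36  43  63 117 118]
 [134 120  46  32  29  32  46  89 120 123]
 [132 134 107  77  71  71  71 125 132 134]
 [133 134 131  96  87  89 107 136 135 137]]
cap top 45 [138 185  16  15 187] [145.9144385  192.30481283] [0.5564 0.3509 0.075 ]
cap top 55 [138 185  18  16 223] [146.47085202 192.64125561] [0.5554 0.3492 0.075 ]
cap top 65 [138 185  19  16 244] [146.7704918  192.77459016] [0.555  0.3483 0.075 ]
[[119 118 117  81  52  56  48  49  47  57  97 115 106]
 [117 119 104  52  50  52  53  46  38  33  61 115 119]
 [116 120  98  32  28  41  43  45  40  30  43 119 122]
 [118 121  96  31  24  21  23  30  26  36  81 118 117]
 [120 118  97  31  25  24  16  15  25  43  97 118 120]
 [121 114  73  30  34  33  29  26  28  50  87 111 116]
 [118  83  32  25  22  30  28  25  24  51 107 111 118]
 [118  57  28  25  28  32  29  27  24  41 116 121 118]
 [118  62  21  21  1
[... 821 characters left out ...]
34 132 132 132 133 130 133 132 133 135]
 [133 136 135 135 163 163 135 133 134 133 133 134 134]
 [133 136 134 121 187 185 185 178 151 132 133 133 135]
 [136 135 135 154 187 102 168 167 156 187 167 135 134]
 [133 137 131 184 118 170 179 178 159 138 184 181 131]
 [135 135 121 183  81 162 179 181 181 149 183 148 137]
 [136 134 172 188 103 164 175 176 152 109 186 123 134]
 [135 122 180 185 182  57 138 164 105 172 170 135 134]
 [134 146 125  93 151 181 153 147 182 186 130 134 132]
 [132 172  80  46  47  63 135 171 185 183 129 134 135]
 [134  94 121 143 102  47 156 129 127 158 135 131 135]
 [132 134 135 113  96 148 135 129 142 125 133 134 131]
 [136 134 136 135 133 123  94 117 158 135 134 134 132]]
```

```bash
python3 - <<'E'
from h import *
t=load('top0');s=load('side0')
for X in [(.556,.350,.03),(.556,.350,.06)]: print('jar side',proj(s,X))
gs=s['image'].max(2).astype(float)
for r in (152,156,160): # sub-pixel body edges
    row=gs[r,205:245]; x=np.arange(205,245); ok=row<95; print(r,x[ok].min(),x[ok].max())
up=lambda im,u0,u1,v0,v1,k=8: cv2.resize(im[v0:v1,u0:u1],None,fx=k,fy=k,interpolation=cv2.INTER_CUBIC)
k=8
b=up(t['image'],285,370,155,245); g=b.max(2)
toX=lambda p,z,u0=285,v0=155:plane(t,u0+(p[0]+.5)/k-.5,v0+(p[1]+.5)/k-.5,z)
# housing
m=((b.astype(int).min(2)>148)).astype(np.uint8); m=cv2.morphologyEx(m,cv2.MORPH_CLOSE,np.ones((120,120)))
c=max(cv2.findContours(m,0,1)[0],key=cv2.contourArea); rc=cv2.minAreaRect(c)
P=np.array([toX(p,.04) for p in cv2.boxPoints(rc)]);print('housing',P.round(4),P.mean(0).round(4),[np.linalg.norm(P[i]-P[i-1]).round(4) for i in range(4)])
# pan
for th in (135,142,150):
    m=(g>th).astype(np.uint8); m=cv2.morphologyEx(m,cv2.MORPH_OPEN,np.ones((25,25)))
    n,l,st,ce=cv2.connectedComponentsWithStats(m); q=l[int((195-155)*k),int((328-285)*k)]
    c=max(cv2.findContours((l==q).astype(np.uint8),0,1)[0],key=cv2.contourArea);e=cv2.fitEllipse(cv2.convexHull(c)); print('pan',th,e,toX(e[0],.068).round(4),np.array(e[1])/k/505.7*1520)
cv2.imwrite('pics/bal.png',np.hstack([b[:,:,::-1]]))
sb=up(s['image'],285,365,228,292,6)
cv2.imwrite('pics/bal.png',np.hstack([cv2.resize(np.clip(b[16:600,100:560,::-1]*1.,0,255).astype(np.uint8),(310,394)),np.vstack([np.clip(sb[:,:,::-1]*1.3,0,255).astype(np.uint8),np.zeros((10,480,3),np.uint8)])]))
E
```

```text
jar side (np.float64(225.7811699385482), np.float64(154.32207306287273))
jar side (np.float64(225.13793927344756), np.float64(145.46131935116568))
152 217 244
156 218 244
160 216 233
housing [[ 0.4858 -0.1069  0.04  ]
 [ 0.6203 -0.1597  0.04  ]
 [ 0.5745 -0.277   0.04  ]
 [ 0.4404 -0.2235  0.04  ]] [ 0.5302 -0.1918  0.04  ] [np.float64(0.1252), np.float64(0.1445), np.float64(0.1259), np.float64(0.1444)]
pan 135 ((324.5007019042969, 376.95770263671875), (394.5314636230469, 626.3892211914062), 19.9564266204834) [ 0.5284 -0.187   0.068 ] [148.23211012 235.34497138]
pan 142 ((339.8575439453125, 341.4679870605469), (398.7472839355469, 430.5728759765625), 119.77056121826172) [ 0.5418 -0.1929  0.068 ] [149.81606476 161.77347525]
pan 150 ((355.4692077636719, 318.0906066894531), (176.86016845703125, 179.2907257080078), 9.6443452835083) [ 0.5506 -0.1989  0.068 ] [66.44934152 67.36254278]
```

View pics/bal.png

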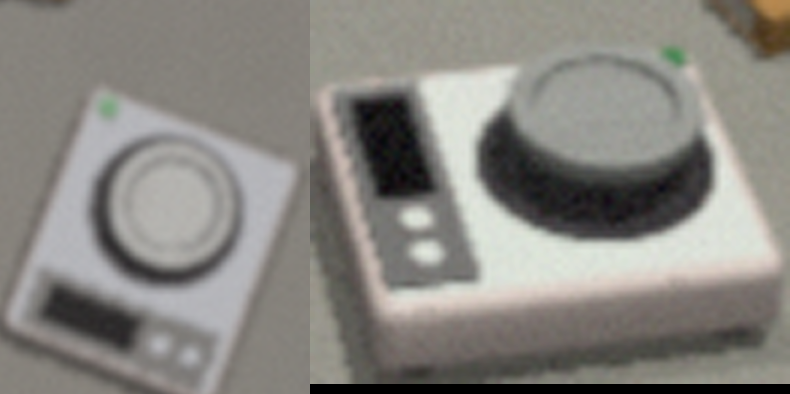

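>>> drive_tool([
  {"x": -20,"y": -8,"rz": -0.03,"fingers": -1},
  {"x": -60,"y": -24,"rz": -0.1,"fingers": -1},
  {"x": -115,"y": -45,"rz": -0.2,"fingers": -1},
  {"x": -172,"y": -68,"rz": -0.23,"fingers": -1},
  {"x": -230,"y": -91,"rz": -0.23,"fingers": -1},
  {"x": -287,"y": -113,"rz": -0.23,"fingers": -1},
  {"x": -345,"y": -136,"rz": -0.23,"fingers": -1},
  {"x": -400,"y": -158,"rz": -0.23,"fingers": -1},
  {"x": -440,"y": -174,"z": 10,"rz": -0.23,"fingers": -1},
  {"x": -461,"y": -182,"z": 40,"rz": -0.23,"fingers": -1},
  {"x": -461,"y": -182,"z": 70,"rz": -0.23,"fingers": -1},
  {"x": -461,"y": -182,"z": 70,"rz": -0.23,"fingers": -1},
  {"x": -461,"y": -182,"z": 70,"rz": -0.23,"fingers": -1},
])

```text
invalid input at $.moves[0]: expected keys x, y, z, rx, ry, rz, fingers
```

>>> drive_tool([
  {"x": -20,"y": -8,"z": 0,"rx": 0,"ry": 0,"rz": -0.03,"fingers": -1},
  {"x": -60,"y": -24,"z": 0,"rx": 0,"ry": 0,"rz": -0.1,"fingers": -1},
  {"x": -115,"y": -45,"z": 0,"rx": 0,"ry": 0,"rz": -0.2,"fingers": -1},
  {"x": -172,"y": -68,"z": 0,"rx": 0,"ry": 0,"rz": -0.23,"fingers": -1},
  {"x": -230,"y": -91,"z": 0,"rx": 0,"ry": 0,"rz": -0.23,"fingers": -1},
  {"x": -287,"y": -113,"z": 0,"rx": 0,"ry": 0,"rz": -0.23,"fingers": -1},
  {"x": -345,"y": -136,"z": 0,"rx": 0,"ry": 0,"rz": -0.23,"fingers": -1},
  {"x": -400,"y": -158,"z": 0,"rx": 0,"ry": 0,"rz": -0.23,"fingers": -1},
  {"x": -440,"y": -174,"z": 10,"rx": 0,"ry": 0,"rz": -0.23,"fingers": -1},
  {"x": -461,"y": -182,"z": 40,"rx": 0,"ry": 0,"rz": -0.23,"fingers": -1},
  {"x": -461,"y": -182,"z": 70,"rx": 0,"ry": 0,"rz": -0.23,"fingers": -1},
  {"x": -461,"y": -182,"z": 70,"rx": 0,"ry": 0,"rz": -0.23,"fingers": -1},
  {"x": -461,"y": -182,"z": 70,"rx": 0,"ry": 0,"rz": -0.23,"fingers": -1},
])

```text
time_s: 1.72
tool_pos: [0.5559, 0.3509, 0.1615]
tool_rot: [180.0, 0.0, -180.0]
force: [-0.4, 0.5, 0.8]
grip_width: 0.0875
grasp_force: 0.0
```

>>> drive_tool([
  {"x": 0,"y": 0,"z": 30,"rx": 0,"ry": 0,"rz": 0,"fingers": -1},
  {"x": 0,"y": 0,"z": 65,"rx": 0,"ry": 0,"rz": 0,"fingers": -1},
  {"x": 0,"y": 0,"z": 95,"rx": 0,"ry": 0,"rz": 0,"fingers": -1},
  {"x": 0,"y": 0,"z": 106.5,"rx": 0,"ry": 0,"rz": 0,"fingers": -1},
  {"x": 0,"y": 0,"z": 106.5,"rx": 0,"ry": 0,"rz": 0,"fingers": -1},
  {"x": 0,"y": 0,"z": 106.5,"rx": 0,"ry": 0,"rz": 0,"fingers": 1},
  {"x": 0,"y": 0,"z": 106.5,"rx": 0,"ry": 0,"rz": 0,"fingers": 1},
  {"x": 0,"y": 0,"z": 106.5,"rx": 0,"ry": 0,"rz": 0,"fingers": 1},
  {"x": 0,"y": 0,"z": 106.5,"rx": 0,"ry": 0,"rz": 0,"fingers": 1},
  {"x": 0,"y": 0,"z": 106.5,"rx": 0,"ry": 0,"rz": 0,"fingers": 1},
  {"x": 0,"y": 0,"z": 106.5,"rx": 0,"ry": 0,"rz": 0,"fingers": 1},
  {"x": 0,"y": 0,"z": 106.5,"rx": 0,"ry": 0,"rz": 0,"fingers": 1},
], force=25)

```text
time_s: 3.22
tool_pos: [0.5561, 0.3507, 0.0545]
tool_rot: [179.9, 0.0, 180.0]
force: [0.1, 1.2, 1.5]
grip_width: 0.05
grasp_force: 24.9
```

>>> drive_tool([
  {"x": 0,"y": 0,"z": -20,"rx": 0,"ry": 0,"rz": 0,"fingers": 1},
  {"x": 0,"y": 0,"z": -60,"rx": 0,"ry": 0,"rz": 0,"fingers": 1},
  {"x": 0,"y": 0,"z": -110,"rx": 0,"ry": 0,"rz": 0,"fingers": 1},
  {"x": 0,"y": 0,"z": -160,"rx": 0,"ry": 0,"rz": 0,"fingers": 1},
  {"x": 0,"y": -20,"z": -200,"rx": 0,"ry": 0,"rz": 0,"fingers": 1},
  {"x": 0,"y": -60,"z": -205,"rx": 0,"ry": 0,"rz": 0,"fingers": 1},
  {"x": 0,"y": -110,"z": -205,"rx": 0,"ry": 0,"rz": 0,"fingers": 1},
  {"x": 0,"y": -160,"z": -205,"rx": 0,"ry": 0,"rz": 0,"fingers": 1},
  {"x": 0,"y": -210,"z": -205,"rx": 0,"ry": 0,"rz": 0,"fingers": 1},
  {"x": 2,"y": -260,"z": -205,"rx": 0,"ry": 0,"rz": 0,"fingers": 1},
  {"x": 3,"y": -310,"z": -205,"rx": 0,"ry": 0,"rz": 0,"fingers": 1},
  {"x": 4,"y": -360,"z": -205,"rx": 0,"ry": 0,"rz": 0,"fingers": 1},
  {"x": 5,"y": -410,"z": -205,"rx": 0,"ry": 0,"rz": 0,"fingers": 1},
  {"x": 5,"y": -460,"z": -205,"rx": 0,"ry": 0,"rz": 0,"fingers": 1},
  {"x": 5,"y": -505,"z": -180,"rx": 0,"ry": 0,"rz": 0,"fingers": 1},
  {"x": 5,"y": -535,"z": -140,"rx": 0,"ry": 0,"rz": 0,"fingers": 1},
  {"x": 5,"y": -550,"z": -110,"rx": 0,"ry": 0,"rz": 0,"fingers": 1},
  {"x": 5,"y": -550,"z": -100,"rx": 0,"ry": 0,"rz": 0,"fingers": 1},
  {"x": 5,"y": -550,"z": -100,"rx": 0,"ry": 0,"rz": 0,"fingers": 1},
  {"x": 5,"y": -550,"z": -100,"rx": 0,"ry": 0,"rz": 0,"fingers": 1},
])

```text
time_s: 5.72
tool_pos: [0.5516, -0.1988, 0.1557]
tool_rot: [180.0, 0.1, -179.9]
force: [0.3, -0.7, -1.0]
grip_width: 0.05
grasp_force: 25.0
```

```bash
python3 - <<'E'
from h import *
print(sensors.get_obs()['force'],sensors.get_obs()['grip_width'])
s=snap('side','side1');t=snap('top','top1');s0=load('side0')
k=6
b=cv2.resize(s['image'][170:295,270:380],None,fx=5,fy=4.8,interpolation=2); cv2.imwrite('pics/c1.png',np.clip(b[:,:,::-1]*1.4,0,255).astype(np.uint8))
print(proj(s,(.5506,-.1989,.068)),plane(s0,333.6,245.5,.068))
# pan ellipse in side0 via intensity profile
g=s0['image'].astype(int)
print(g[232:262:2,316:352:2].max(2))
E
```

```text
[ 0.28613026 -0.68629634 -1.00509558] 0.04995691905919914
(np.float64(334.69803593267034), np.float64(243.95661750533088)) [ 0.54542109 -0.20187447  0.068     ]
[[116 116 115 116 114 117 117 117 117 114 119 116 116 117 119 116 117 116]
 [116 117 113 116 118 116 117 113 119 117 115 115 116 118 116 116 117 116]
 [117 117 116 117 117 123 120 118 119 122 124 122 121 125 108 111 118 116]
 [123 129 124 120 120 107  95 105 103 108  94  94 107 121 119 104 126 117]
 [170 162 126 120 102 115 120 120 119 120 116 115 101  93 115 126 152 126]
 [170 138 119 104 113 121 122 123 121 122 123 123 123 118  86 120 126 129]
 [166 120 121 111 125 126 121 123 123 121 126 122 121 123 114 107 125 142]
 [115  95 122 121 124 124 122 123 124 122 121 123 121 120 121 108 122 135]
 [ 52  61 120 123 121 124 124 120 119 122 118 118 121 118 118 117 124 127]
 [ 37  42  84 115 121 118 120 123 120 122 124 123 121 121 118 121 110 107]
 [ 30  35  47  77 105 118 120 119 117 118 122 122 117 121 120 103  68  58]
 [ 34  33  29  52  60  79 103 117 121 120 121 121 119 106  83  61  43  46]
 [ 35  39  29  32  37  52  56  62  65  73  75  68  64  59  53  32  38  47]
 [ 45  35  24  23  29  30  36  38  41  43  48  41  41  28  21  32  48  42]
 [ 53  45  34  24  29  29  31  25  28  19  31  24  26  23  31  40  44  63]]
```

View pics/c1.png

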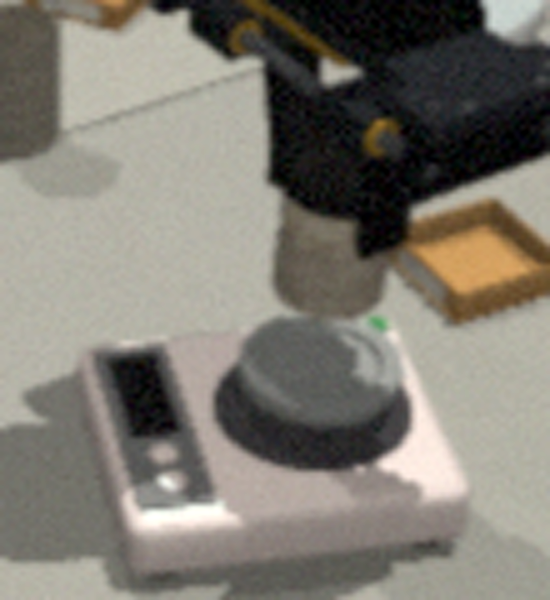

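The jar hangs upright above the pan; its foot is at side (336,236) and the pan at about (334,245). I'll use the jar's known position to calibrate the side camera, then refine the pan centre.

```bash
python3 - <<'E'
from h import *
s=load('side1');s0=load('side0')
g=s['image'].astype(int).sum(2)
x=np.arange(280,400)
for r in (216,222,228): print(r,g[r,320:354])
for c in (332,334,336,338,340): print(c,g[226:246,c])
X=np.array([.5516,-.1988,.1012])
print('axis at foot',proj(s,X),'near',proj(s,X+[-.64*.024,-.77*.024,0]),'mid+20',proj(s,X+[0,0,.02]))
g0=s0['image'].astype(int).sum(2)
print('cols');
for c in (328,331,334,337,340): print(c,g0[232:246,c])
for r in (240,242,244): print(r,g0[r,312:358])
for P in [(.5506,-.1989),(.549,-.2005)]:
    P=np.array([*P,.068]); d=np.array([.64,.77,0]); print([np.round(proj(s0,P+k*d),1) for k in (-.026,.026,.036)], proj(s0,P+np.array([.77,-.64,0])*.036),proj(s0,P-np.array([.77,-.64,0])*.036))
E
```

```text
216 [370 378 369 383 381 333 258 191 204 210 219 236 240 232 231 214 210 208
 207 189 148 105  26  12  26  33  17  22  29  16  37 101 191 230]
222 [378 380 385 372 316 218 186 177 173 195 187 199 184 193 199 205 202 223
 215 219 193 114  35   5  54  78  96 110 130 153 187 196 221 261]
228 [381 381 377 354 274 184 168 179 176 185 191 209 200 215 211 201 200 201
 219 207 202 197 190 189 185 175 222 311 369 353 302 246 222 232]
332 [210 206 200 202 192 202 196 213 202 230 215 210 226 215 205 204 200 206
 203 204]
334 [196 203 211 213 190 196 201 203 195 208 227 230 220 209 204 195 203 203
 195 212]
336 [199 202 200 213 203 197 204 212 210 215 258 272 260 229 204 189 203 196
 209 212]
338 [209 216 219 213 207 194 195 202 200 219 270 316 290 284 289 233 210 201
 204 193]
340 [213 207 202 201 199 194 202 204 198 205 271 325 317 269 296 332 269 212
 219 215]
axis at foot (np.float64(336.02536215313586), np.float64(231.71494720519308)) near (np.float64(335.46079629318075), np.float64(238.70999290798449)) mid+20 (np.float64(336.6361271350668), np.float64(224.23465436599938))
cols
328 [336 340
[... 570 characters left out ...]
4 357 354 357 359 365 362 357 361 357 363 356 351 309 256 299 355 369
 372 391 375 345 330 338 337 330 330 334]
244 [509 509 512 507 493 427 355 364 359 337 326 347 368 358 372 366 359 360
 369 357 363 364 355 359 370 363 362 357 358 359 364 353 335 295 317 353
 367 370 411 392 345 330 332 340 343 340]
[array([334.1, 251.7]), array([335.3, 236.6]), array([335.5, 233.8])] (np.float64(351.40852607963876), np.float64(245.46592915061166)) (np.float64(318.1236579121528), np.float64(242.45959967164453))
[array([333.9, 252.3]), array([335.2, 237.2]), array([335.4, 234.4])] (np.float64(351.28715467728335), np.float64(246.11725995675485)) (np.float64(317.9464640447044), np.float64(243.1004847337944))
```

>>> drive_tool([
  {"x": 0.5,"y": 0,"z": 8,"rx": 0,"ry": 0,"rz": 0,"fingers": 1},
  {"x": 0.5,"y": 0,"z": 18,"rx": 0,"ry": 0,"rz": 0,"fingers": 1},
  {"x": 0.5,"y": 0,"z": 26,"rx": 0,"ry": 0,"rz": 0,"fingers": 1},
  {"x": 0.5,"y": 0,"z": 30,"rx": 0,"ry": 0,"rz": 0,"fingers": 1},
  {"x": 0.5,"y": 0,"z": 31,"rx": 0,"ry": 0,"rz": 0,"fingers": 1},
  {"x": 0.5,"y": 0,"z": 31,"rx": 0,"ry": 0,"rz": 0,"fingers": 1},
  {"x": 0.5,"y": 0,"z": 31,"rx": 0,"ry": 0,"rz": 0,"fingers": 1},
])

```text
time_s: 6.7
tool_pos: [0.5502, -0.1999, 0.1234]
tool_rot: [-180.0, 0.0, 180.0]
force: [0.0, 0.3, -1.5]
grip_width: 0.0501
grasp_force: 25.0
```

>>> drive_tool([
  {"x": 0,"y": 0,"z": 1,"rx": 0,"ry": 0,"rz": 0,"fingers": 1},
  {"x": 0,"y": 0,"z": 2,"rx": 0,"ry": 0,"rz": 0,"fingers": 1},
  {"x": 0,"y": 0,"z": 3,"rx": 0,"ry": 0,"rz": 0,"fingers": 1},
  {"x": 0,"y": 0,"z": 3,"rx": 0,"ry": 0,"rz": 0,"fingers": 1},
  {"x": 0,"y": 0,"z": 3,"rx": 0,"ry": 0,"rz": 0,"fingers": 1},
])

```text
time_s: 7.32
tool_pos: [0.55, -0.1999, 0.1202]
tool_rot: [180.0, 0.0, 180.0]
force: [0.3, 0.6, 0.4]
grip_width: 0.05
grasp_force: 24.9
```

>>> drive_tool([
  {"x": 0,"y": 0,"z": 0.5,"rx": 0,"ry": 0,"rz": 0,"fingers": 1},
  {"x": 0,"y": 0,"z": 1,"rx": 0,"ry": 0,"rz": 0,"fingers": 1},
  {"x": 0,"y": 0,"z": 1,"rx": 0,"ry": 0,"rz": 0,"fingers": 1},
  {"x": 0,"y": 0,"z": 1,"rx": 0,"ry": 0,"rz": 0,"fingers": 1},
])

```text
time_s: 7.82
tool_pos: [0.55, -0.1998, 0.1191]
tool_rot: [180.0, 0.0, 180.0]
force: [-0.8, 0.5, 1.6]
grip_width: 0.0501
grasp_force: 24.9
```

```bash
cat > f.py <<'E'
from h import *
F=[];T=[];P=[]
for i in range(10):
    vision.read_camera('top'); o=sensors.get_obs(); F.append(o['force']);T.append(o['wrist_torque']);P.append(o['tool_pos'])
for n,a,k in (('F',F,2),('T',T,4),('P',P,5)): print(n,np.mean(a,0).round(k),'sd',np.std(a,0).round(k))
print(o['tool_rot'],o['time_s'])
E
python3 f.py
```

```text
F [-0.63  0.1   0.83] sd [0.71 0.62 0.59]
T [0.023  0.1035 0.0166] sd [0.0348 0.0399 0.0245]
P [ 0.54997 -0.19986  0.1191 ] sd [2.e-05 1.e-05 3.e-05]
[1.79998441e+02 8.38016078e-03 1.79952786e+02] 8.325
```

>>> drive_tool([
  {"x": 0,"y": 0,"z": -4,"rx": 0,"ry": 0,"rz": 0,"fingers": 1},
  {"x": 0,"y": 0,"z": -6,"rx": 0,"ry": 0,"rz": 0,"fingers": 1},
  {"x": 0,"y": 0,"z": -6,"rx": 0,"ry": 0,"rz": 0,"fingers": 1},
  {"x": 0,"y": 0,"z": -6,"rx": 0,"ry": 0,"rz": 0,"fingers": 1},
])

```text
time_s: 8.82
tool_pos: [0.5499, -0.1998, 0.1249]
tool_rot: [180.0, -0.0, 180.0]
force: [0.8, -0.8, -2.0]
grip_width: 0.0501
grasp_force: 25.0
```

```bash
sed -i 's/range(10)/range(15)/' f.py; python3 f.py
```

```text
F [-0.12 -0.09 -1.44] sd [0.47 0.45 0.41]
T [ 0.0049  0.0175 -0.0053] sd [0.0319 0.0267 0.0306]
P [ 0.54991 -0.19982  0.12499] sd [4.e-05 3.e-05 7.e-05]
[1.79996245e+02 2.05577983e-03 1.79953190e+02] 9.575
```

>>> drive_tool([
  {"x": -2,"y": -0.5,"z": 0,"rx": 0,"ry": 0,"rz": 0,"fingers": 1},
  {"x": -2,"y": -0.5,"z": 2,"rx": 0,"ry": 0,"rz": 0,"fingers": 1},
  {"x": -2,"y": -0.5,"z": 4,"rx": 0,"ry": 0,"rz": 0,"fingers": 1},
  {"x": -2,"y": -0.5,"z": 6,"rx": 0,"ry": 0,"rz": 0,"fingers": 1},
  {"x": -2,"y": -0.5,"z": 6,"rx": 0,"ry": 0,"rz": 0,"fingers": 1},
  {"x": -2,"y": -0.5,"z": 6,"rx": 0,"ry": 0,"rz": 0,"fingers": 1},
])

```text
time_s: 10.32
tool_pos: [0.5521, -0.2004, 0.1193]
tool_rot: [180.0, 0.0, 180.0]
force: [-0.4, 0.0, 1.1]
grip_width: 0.0499
grasp_force: 24.9
```

```bash
python3 f.py
```

```text
F [-0.81  0.08  1.65] sd [0.4  0.56 0.44]
T [0.0283 0.1534 0.0079] sd [0.0249 0.0389 0.0286]
P [ 0.552   -0.20038  0.11915] sd [2.e-05 2.e-05 7.e-05]
[-1.79998084e+02  8.49991880e-03  1.79955586e+02] 11.075
```

>>> drive_tool([
  {"x": 0,"y": 0,"z": -4,"rx": 0,"ry": 0,"rz": 0,"fingers": 1},
  {"x": 0,"y": 0,"z": -6,"rx": 0,"ry": 0,"rz": 0,"fingers": 1},
  {"x": 4,"y": 0,"z": -6,"rx": 0,"ry": 0,"rz": 0,"fingers": 1},
  {"x": 4,"y": 0,"z": -4,"rx": 0,"ry": 0,"rz": 0,"fingers": 1},
  {"x": 4,"y": 0,"z": -2,"rx": 0,"ry": 0,"rz": 0,"fingers": 1},
  {"x": 4,"y": 0,"z": 0,"rx": 0,"ry": 0,"rz": 0,"fingers": 1},
  {"x": 4,"y": 0,"z": 0,"rx": 0,"ry": 0,"rz": 0,"fingers": 1},
  {"x": 4,"y": 0,"z": 0,"rx": 0,"ry": 0,"rz": 0,"fingers": 1},
])

```text
time_s: 12.08
tool_pos: [0.548, -0.2003, 0.1192]
tool_rot: [180.0, 0.0, 180.0]
force: [0.2, 0.0, 0.0]
grip_width: 0.05
grasp_force: 25.0
```

```bash
python3 f.py
```

```text
F [-0.67  0.41  0.2 ] sd [0.56 0.4  0.36]
T [0.1474 0.1246 0.0158] sd [0.0322 0.0288 0.0347]
P [ 0.54797 -0.20029  0.1191 ] sd [2.e-05 2.e-05 4.e-05]
[1.79994886e+02 4.53195071e-03 1.79957717e+02] 12.825
```

>>> drive_tool([
  {"x": 0.5,"y": 0.5,"z": 0,"rx": 0,"ry": 0,"rz": 0,"fingers": 1},
  {"x": 1,"y": 1,"z": 0,"rx": 0,"ry": 0,"rz": 0,"fingers": 1},
  {"x": 1.5,"y": 1.5,"z": 0,"rx": 0,"ry": 0,"rz": 0,"fingers": 1},
  {"x": 1.5,"y": 1.5,"z": 0,"rx": 0,"ry": 0,"rz": 0,"fingers": 1},
  {"x": 1.5,"y": 1.5,"z": 0,"rx": 0,"ry": 0,"rz": 0,"fingers": 1},
])

```text
time_s: 13.45
tool_pos: [0.5467, -0.1994, 0.1193]
tool_rot: [-180.0, 0.0, 179.9]
force: [0.5, -2.0, -0.3]
grip_width: 0.0504
grasp_force: 24.9
```

```bash
python3 f.py
```

```text
F [ 1.33 -2.48  0.31] sd [0.48 0.59 0.32]
T [-0.6522 -0.2784  0.0383] sd [0.066  0.0379 0.0343]
P [ 0.54653 -0.1991   0.11915] sd [5.0e-05 1.1e-04 4.0e-05]
[-1.79991902e+02  1.29809538e-02  1.79952804e+02] 14.2
```

```bash
python3 - <<'E'
from h import *
s=snap('side','side2')
b=cv2.resize(s['image'][190:290,285:385],None,fx=6,fy=5.9,interpolation=2); cv2.imwrite('pics/c2.png',np.clip(b[:,:,::-1]*1.8,0,255).astype(np.uint8))
E
```

```text
(no output)
```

View pics/c2.png

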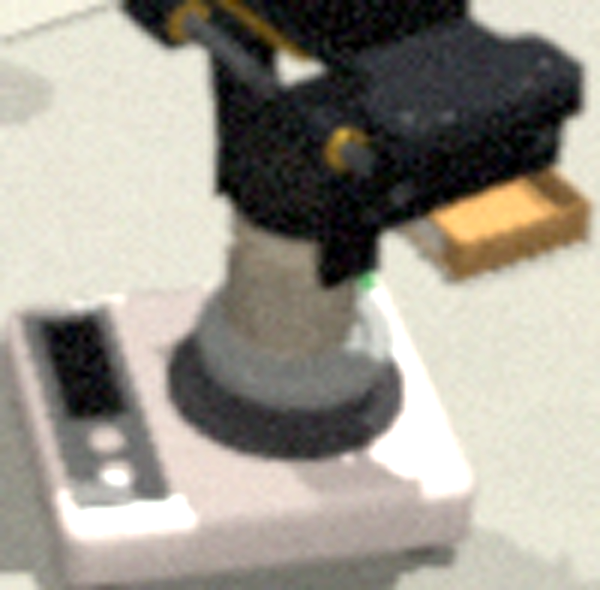

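The jar stands over the pan, its foot at crop (292,350) and pushed towards the (-x,+y) side. I'll lift 2 mm: if the sideways force stays, the foot is inside the ring and against its wall.

>>> drive_tool([
  {"x": 0,"y": 0,"z": -1,"rx": 0,"ry": 0,"rz": 0,"fingers": 1},
  {"x": 0,"y": 0,"z": -2,"rx": 0,"ry": 0,"rz": 0,"fingers": 1},
  {"x": 0,"y": 0,"z": -2,"rx": 0,"ry": 0,"rz": 0,"fingers": 1},
  {"x": 0,"y": 0,"z": -2,"rx": 0,"ry": 0,"rz": 0,"fingers": 1},
])

```text
time_s: 14.75
tool_pos: [0.5463, -0.1982, 0.1208]
tool_rot: [180.0, -0.0, 180.0]
force: [0.8, -0.2, -1.3]
grip_width: 0.0497
grasp_force: 24.9
```

```bash
python3 f.py
```

```text
F [ 0.69 -0.41 -1.24] sd [0.38 0.68 0.47]
T [-0.0388 -0.2053  0.0021] sd [0.0844 0.0339 0.0304]
P [ 0.54635 -0.19846  0.12091] sd [3.0e-05 1.2e-04 5.0e-05]
[ 1.79980349e+02 -7.91740873e-03  1.79958544e+02] 15.5
```

>>> drive_tool([
  {"x": -0.5,"y": 0,"z": 0,"rx": 0,"ry": 0,"rz": 0,"fingers": 1},
  {"x": -1,"y": 0,"z": 0,"rx": 0,"ry": 0,"rz": 0,"fingers": 1},
  {"x": -1,"y": 0,"z": 0,"rx": 0,"ry": 0,"rz": 0,"fingers": 1},
  {"x": -1,"y": 0,"z": 0,"rx": 0,"ry": 0,"rz": 0,"fingers": 1},
])

```text
time_s: 16.0
tool_pos: [0.5473, -0.1989, 0.121]
tool_rot: [180.0, -0.0, 179.9]
force: [1.0, 0.4, -1.1]
grip_width: 0.0497
grasp_force: 25.0
```

```bash
python3 f.py
```

```text
F [ 0.12  0.01 -1.48] sd [0.53 0.32 0.59]
T [ 0.0197  0.0039 -0.0087] sd [0.0226 0.0229 0.0188]
P [ 0.54743 -0.19884  0.12105] sd [3.e-05 2.e-05 2.e-05]
[1.79996963e+02 7.67285591e-04 1.79956285e+02] 16.75
```

>>> drive_tool([
  {"x": 0,"y": 0,"z": 1,"rx": 0,"ry": 0,"rz": 0,"fingers": 1},
  {"x": 0,"y": 0,"z": 2,"rx": 0,"ry": 0,"rz": 0,"fingers": 1},
  {"x": 0,"y": 0,"z": 2,"rx": 0,"ry": 0,"rz": 0,"fingers": 1},
  {"x": 0,"y": 0,"z": 2,"rx": 0,"ry": 0,"rz": 0,"fingers": 1},
])

```text
time_s: 17.25
tool_pos: [0.5476, -0.1988, 0.1193]
tool_rot: [180.0, 0.0, 180.0]
force: [-0.2, 0.1, -0.2]
grip_width: 0.0502
grasp_force: 25.0
```

```bash
python3 f.py
```

```text
F [ 0.53 -0.19  0.2 ] sd [0.56 0.59 0.57]
T [ 0.0476 -0.1085  0.0015] sd [0.0318 0.0246 0.0433]
P [ 0.54756 -0.19885  0.11914] sd [4.e-05 1.e-05 5.e-05]
[1.79999536e+02 1.19673330e-02 1.79955689e+02] 18.0
```

>>> drive_tool([
  {"x": 0,"y": 0,"z": -1.8,"rx": 0,"ry": 0,"rz": 0,"fingers": 1},
  {"x": 0,"y": 0,"z": -1.8,"rx": 0,"ry": 0,"rz": 0,"fingers": 1},
  {"x": -1,"y": 0,"z": -1.8,"rx": 0,"ry": 0,"rz": 0,"fingers": 1},
  {"x": -2,"y": 0,"z": -1.8,"rx": 0,"ry": 0,"rz": 0,"fingers": 1},
  {"x": -2.5,"y": 0,"z": -1.8,"rx": 0,"ry": 0,"rz": 0,"fingers": 1},
  {"x": -2.5,"y": 0,"z": -1.8,"rx": 0,"ry": 0,"rz": 0,"fingers": 1},
  {"x": -2.5,"y": 0,"z": -1.8,"rx": 0,"ry": 0,"rz": 0,"fingers": 1},
])

```text
time_s: 18.88
tool_pos: [0.5498, -0.1988, 0.1208]
tool_rot: [180.0, -0.0, 180.0]
force: [-1.2, 0.0, -1.0]
grip_width: 0.0498
grasp_force: 25.0
```

```bash
python3 f.py
```

```text
F [-0.93  0.29 -0.73] sd [0.43 0.54 0.63]
T [0.0323 0.2692 0.0215] sd [0.0335 0.0345 0.0385]
P [ 0.54991 -0.19881  0.12084] sd [4.e-05 1.e-05 2.e-05]
[1.79997341e+02 4.17371760e-03 1.79956421e+02] 19.625
```

>>> drive_tool([
  {"x": 1,"y": 0,"z": 0,"rx": 0,"ry": 0,"rz": 0,"fingers": 1},
  {"x": 1.9,"y": 0,"z": 0,"rx": 0,"ry": 0,"rz": 0,"fingers": 1},
  {"x": 1.9,"y": 1,"z": 0,"rx": 0,"ry": 0,"rz": 0,"fingers": 1},
  {"x": 1.9,"y": 2,"z": 0,"rx": 0,"ry": 0,"rz": 0,"fingers": 1},
  {"x": 1.9,"y": 2,"z": 0,"rx": 0,"ry": 0,"rz": 0,"fingers": 1},
  {"x": 1.9,"y": 2,"z": 0,"rx": 0,"ry": 0,"rz": 0,"fingers": 1},
])

```text
time_s: 20.38
tool_pos: [0.5481, -0.1968, 0.1209]
tool_rot: [180.0, 0.0, 180.0]
force: [-0.4, 0.1, -1.6]
grip_width: 0.05
grasp_force: 25.0
```

```bash
python3 f.py
```

```text
F [-0.11  0.19 -1.04] sd [0.38 0.39 0.36]
T [ 0.0572 -0.0116  0.0046] sd [0.0219 0.0354 0.032 ]
P [ 0.54806 -0.1968   0.12086] sd [3.e-05 3.e-05 1.e-05]
[1.79996501e+02 2.33129614e-03 1.79956900e+02] 21.125
```

>>> drive_tool([
  {"x": 0,"y": -1,"z": 0,"rx": 0,"ry": 0,"rz": 0,"fingers": 1},
  {"x": 0,"y": -2,"z": 0,"rx": 0,"ry": 0,"rz": 0,"fingers": 1},
  {"x": 0,"y": -3,"z": 0,"rx": 0,"ry": 0,"rz": 0,"fingers": 1},
  {"x": 0,"y": -3.5,"z": 0,"rx": 0,"ry": 0,"rz": 0,"fingers": 1},
  {"x": 0,"y": -3.5,"z": 0,"rx": 0,"ry": 0,"rz": 0,"fingers": 1},
  {"x": 0,"y": -3.5,"z": 0,"rx": 0,"ry": 0,"rz": 0,"fingers": 1},
])

```text
time_s: 21.88
tool_pos: [0.548, -0.2003, 0.1208]
tool_rot: [180.0, 0.0, 180.0]
force: [-0.3, -0.3, -1.6]
grip_width: 0.0501
grasp_force: 25.0
```

```bash
python3 f.py
```

```text
F [ 0.05  0.19 -1.41] sd [0.55 0.47 0.55]
T [ 0.0047  0.0123 -0.0108] sd [0.0294 0.03   0.0203]
P [ 0.54805 -0.20031  0.12085] sd [2.e-05 3.e-05 1.e-05]
[1.79995518e+02 5.78313927e-03 1.79954866e+02] 22.625
```

The side walls are at x≈.5463 and .5499, with free travel in y from -.1968 to -.2003. So the foot is inside the ring, centred at about (.548,-.1986). I'll lower it there until the pan carries the weight, then release.

>>> drive_tool([
  {"x": 0,"y": 1,"z": 0,"rx": 0,"ry": 0,"rz": 0,"fingers": 1},
  {"x": 0,"y": 1.7,"z": 0,"rx": 0,"ry": 0,"rz": 0,"fingers": 1},
  {"x": 0,"y": 1.7,"z": 0.8,"rx": 0,"ry": 0,"rz": 0,"fingers": 1},
  {"x": 0,"y": 1.7,"z": 1.6,"rx": 0,"ry": 0,"rz": 0,"fingers": 1},
  {"x": 0,"y": 1.7,"z": 1.6,"rx": 0,"ry": 0,"rz": 0,"fingers": 1},
  {"x": 0,"y": 1.7,"z": 1.6,"rx": 0,"ry": 0,"rz": 0,"fingers": 1},
], force=5)

```text
time_s: 23.38
tool_pos: [0.5481, -0.1986, 0.1194]
tool_rot: [180.0, 0.0, 180.0]
force: [-0.1, 1.1, 0.5]
grip_width: 0.0508
grasp_force: 5.0
```

>>> drive_tool([
  {"x": 0,"y": 0,"z": 0,"rx": 0,"ry": 0,"rz": 0,"fingers": 0.1},
  {"x": 0,"y": 0,"z": 0,"rx": 0,"ry": 0,"rz": 0,"fingers": -0.1},
  {"x": 0,"y": 0,"z": 0,"rx": 0,"ry": 0,"rz": 0,"fingers": -0.3},
  {"x": 0,"y": 0,"z": 0,"rx": 0,"ry": 0,"rz": 0,"fingers": -0.5},
  {"x": 0,"y": 0,"z": 0,"rx": 0,"ry": 0,"rz": 0,"fingers": -1},
  {"x": 0,"y": 0,"z": 0,"rx": 0,"ry": 0,"rz": 0,"fingers": -1},
  {"x": 0,"y": 0,"z": 0,"rx": 0,"ry": 0,"rz": 0,"fingers": -1},
  {"x": 0,"y": 0,"z": 0,"rx": 0,"ry": 0,"rz": 0,"fingers": -1},
])

```text
time_s: 24.38
tool_pos: [0.5481, -0.1986, 0.1193]
tool_rot: [180.0, 0.0, 180.0]
force: [-0.9, -0.9, -0.6]
grip_width: 0.0863
grasp_force: 0.0
```

```bash
python3 f.py; python3 - <<'E'
from h import *
s=snap('side','side3')
b=cv2.resize(s['image'][190:290,285:385],None,fx=6,fy=5.9,interpolation=2); cv2.imwrite('pics/c3.png',np.clip(b[:,:,::-1]*1.8,0,255).astype(np.uint8))
E
```

```text
F [ 0.06 -0.1  -0.06] sd [0.41 0.33 0.44]
T [0.009  0.0105 0.0064] sd [0.0366 0.0412 0.0265]
P [ 0.54805 -0.19863  0.11926] sd [1.e-05 2.e-05 1.e-05]
[1.79998015e+02 7.53759189e-03 1.79956651e+02] 25.125
```

View pics/c3.png

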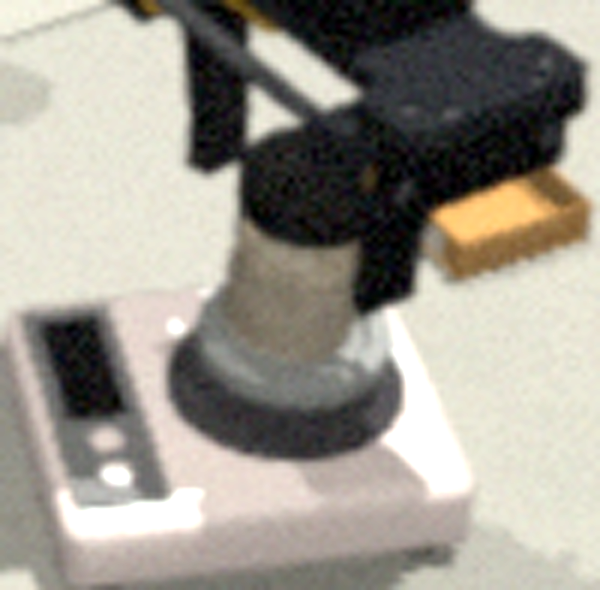

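The jar is released, and its edges follow the expected vertical at crop (232,335) and (350,350). I'll retreat straight up and check.

>>> drive_tool([
  {"x": 0,"y": 0,"z": -8,"rx": 0,"ry": 0,"rz": 0,"fingers": -1},
  {"x": 0,"y": 0,"z": -25,"rx": 0,"ry": 0,"rz": 0,"fingers": -1},
  {"x": 0,"y": 0,"z": -60,"rx": 0,"ry": 0,"rz": 0,"fingers": -1},
  {"x": 0,"y": 0,"z": -110,"rx": 0,"ry": 0,"rz": 0,"fingers": -1},
  {"x": 20,"y": 40,"z": -140,"rx": 0,"ry": 0,"rz": 0,"fingers": -1},
  {"x": 50,"y": 90,"z": -150,"rx": 0,"ry": 0,"rz": 0,"fingers": -1},
  {"x": 90,"y": 140,"z": -150,"rx": 0,"ry": 0,"rz": 0,"fingers": -1},
  {"x": 100,"y": 200,"z": -150,"rx": 0,"ry": 0,"rz": 0,"fingers": -1},
  {"x": 100,"y": 250,"z": -150,"rx": 0,"ry": 0,"rz": 0,"fingers": -1},
  {"x": 100,"y": 250,"z": -150,"rx": 0,"ry": 0,"rz": 0,"fingers": -1},
  {"x": 100,"y": 250,"z": -150,"rx": 0,"ry": 0,"rz": 0,"fingers": -1},
])

```text
time_s: 26.55
tool_pos: [0.4485, 0.0506, 0.2702]
tool_rot: [-180.0, 0.1, 179.9]
force: [0.4, -0.4, -0.2]
grip_width: 0.0871
grasp_force: 0.0
```

```bash
python3 - <<'E'
from h import *
s=snap('side','side4');t=snap('top','top4')
a=cv2.resize(s['image'][200:280,290:370],(480,480),interpolation=2);b=cv2.resize(t['image'][165:235,300:350],(320,448),interpolation=2)
b=np.vstack([b,np.zeros((32,320,3),np.uint8)])
cv2.imwrite('pics/c4.png',np.clip(np.hstack([a,b])[:,:,::-1]*1.3,0,255).astype(np.uint8))
m=(t['image'].max(2)<60)
n,l,st,ce=cv2.connectedComponentsWithStats(m[170:225,305:352].astype(np.uint8))
for i in range(1,n):
    if st[i][4]>40: u,v=ce[i]+[305,170]; print(st[i],(u,v),plane(t,u,v,.138).round(4))
E
```

```text
[ 19  15  17  17 226] (np.float64(332.06637168141594), np.float64(193.47345132743362)) [ 0.5474 -0.1983  0.138 ]
[ 1 41 17 10 86] (np.float64(313.83720930232556), np.float64(215.48837209302326)) [ 0.484  -0.1452  0.138 ]
```

View pics/c4.png

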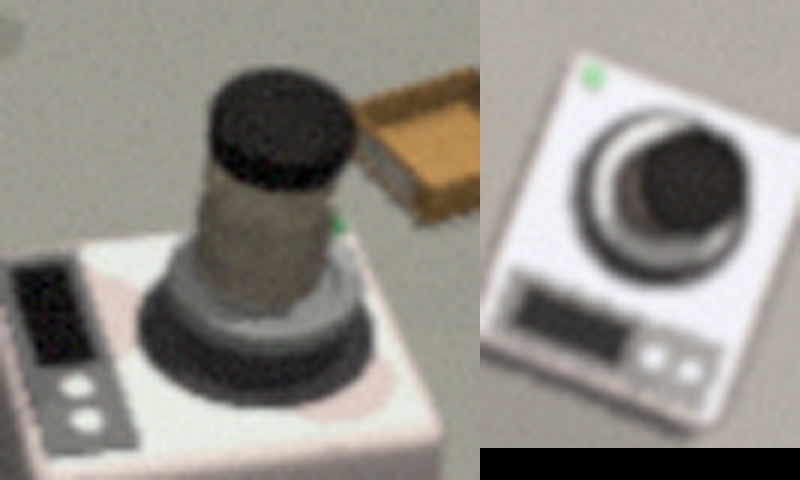

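```bash
python3 - <<'E'
from h import *
t=load('top0');s=load('side4')
# radial edges of pan in top0: strongest bright->dark outward
g=cv2.GaussianBlur(t['image'].astype(np.float32).mean(2),(0,0),.6)
for c0 in ((.5506,-.1989),(.548,-.1986)):
  for it in range(3):
    pts=[]
    for a in np.arange(0,360,6):
        r=np.arange(.028,.046,.0005); uv=np.array([proj(t,(c0[0]+q*np.cos(np.radians(a)),c0[1]+q*np.sin(np.radians(a)),.068)) for q in r],np.float32)
        p=cv2.remap(g,uv[:,0].copy(),uv[:,1].copy(),1).ravel(); d=np.diff(p); k=d.argmin()
        if d[k]<-2: pts.append([c0[0]+r[k]*np.cos(np.radians(a)),c0[1]+r[k]*np.sin(np.radians(a))])
    P=np.array(pts); A=np.c_[2*P,np.ones(len(P))]; x=np.linalg.lstsq(A,(P**2).sum(1),rcond=None)[0]; c0=x[:2]
  print('pan top',c0.round(4),'r',np.sqrt(x[2]+c0@c0).round(4),len(P))
# side: jar axis in rows
gi=s['image'].astype(float).mean(2)
for r in range(232,250,2):
    row=gi[r]; d=np.diff(cv2.GaussianBlur(row[None].astype(np.float32),(0,0),1).ravel()); L=320+d[320:332].argmin(); Rr=338+d[338:352].argmax(); print(r,L+.5,Rr+.5,(L+Rr+1)/2,end='; ')
print()
for z in (.063,.083,.1,.123,.138): print(z,np.round(proj(s,(.548,-.1986,z)),1))
print('near foot',proj(s,np.array([.548,-.1986,.063])+np.array([-.64,-.77,0])*.024))
d=np.array([.64,.77,0])
print('cap top far/near',proj(s,np.array([.548,-.1986,.138])+d*.0255),proj(s,np.array([.548,-.1986,.138])-d*.0255),'cap bottom near',proj(s,np.array([.548,-.1986,.123])-d*.0255))
for c in (335,337,339): print(c,gi[206:236,c].astype(int))
for c in (332,333,334): print(c,gi[240:264,c].astype(int))
for r in (218,220,222): print(r,gi[r,320:354].astype(int))
E
```

```text
pan top [ 0.5543 -0.2009] r 0.0375 56
pan top [ 0.552  -0.1995] r 0.0359 53
232 323.5 344.5 334.0; 234 322.5 344.5 333.5; 236 322.5 345.5 334.0; 238 322.5 346.5 334.5; 240 320.5 344.5 332.5; 242 320.5 344.5 332.5; 244 321.5 345.5 333.5; 246 321.5 349.5 335.5; 248 323.5 350.5 337.0; 
0.063 [333.5 246.1]
0.083 [334.1 238.9]
0.1 [334.6 232.7]
0.123 [335.3 224. ]
0.138 [335.7 218.3]
near foot (np.float64(332.9088569627592), np.float64(253.19012929689183))
cap top far/near (np.float64(336.3150913665951), np.float64(211.27453915000265)) (np.float64(335.09920213919895), np.float64(225.636393000108)) cap bottom near (np.float64(334.6383848576886), np.float64(231.42763238985452))
335 [119 117 119 115 111  72  38  31  31  28  30  34  30  30  31  34  29  26
  32  22  30  12   6   8   7  19  57  70  72  72]
337 [118 121 119 117 116  78  39  33  35  23  29  30  26  30  32  28  30  28
  27  26  30  19   9   9   8  23  53  64  68  72]
339 [118 113 115 118 115  93  53  29  33  25  24  28  27  29  27  29  30  28
  29  30  32  17  10   8   1  24  51  62  65  66]
332 [ 57  59  60  60  61  59  60  61  62  59  66  67  64  84 108 109  86  59
  52  33  26  24  26  26]
333 [ 60  59  56  62  60  63  58  63  58  60  63  66  61  95 110 109  81  60
  52  37  29  28  26  24]
334 [ 59  61  61  63  61  61  61  60  62  60  64  63  67  97 109 111  85  64
  57  38  29  20  28  24]
218 [118 117 115 116  91  46  19  20  25  26  25  25  27  30  26  30  30  26
  29  27  27  28  26  26  24  23  21  31  44  62  63  57  55  51]
220 [119 119 117 115  90  35  17  30  27  24  28  27  26  33  28  31  33  32
  27  27  29  29  29  21  21  21  24  21  19  46  64  67  59  55]
222 [117 120 115 112  77  26  18  27  26  25  28  25  30  27  27  29  28  30
  27  30  32  27  23  33  26  21  24  28  26  43  58  62  70  82]
```

```bash
python3 - <<'E'
from h import *
def edges(s,rows,cu,ins,w=17):
    gi=cv2.GaussianBlur(s['image'].astype(np.float32).mean(2),(0,0),.7); out=[]
    for r in rows:
        row=gi[r]; e=[]
        for sg in (-1,1):
            # subpixel gradient peak, outward brightening
            x=np.arange(6,w); p=np.array([row[int(cu)+sg*k] for k in x]); d=np.diff(p); k=d[:-1].argmax()
            k=max(1,min(k,len(d)-2)); a,b,c=d[k-1:k+2]; off=.5*(a-c)/(a-2*b+c) if (a-2*b+c)!=0 else 0
            e.append(int(cu)+sg*(x[k]+.5+off))
        out.append((r,round(e[0],1),round(e[1],1),round(sum(e)/2,2)))
    return out
s=load('side4'); 
for o in edges(s,range(214,252,2),335,0): print(o)
print('table jar')
s0=load('side0')
for o in edges(s0,range(138,164,2),225,0,14): print(o)
for z in (0,.03,.075): print(proj(s0,(.556,.3507,z)))
print(np.array2string(s['image'][228:254:2,316:352].mean(2).astype(int),max_line_width=200))
E
```

```text
(214, np.float64(326.6), np.float64(345.1), np.float64(335.85))
(216, np.float64(325.2), np.float64(346.7), np.float64(335.94))
(218, np.float64(324.5), np.float64(348.0), np.float64(336.27))
(220, np.float64(324.4), np.float64(348.8), np.float64(336.61))
(222, np.float64(324.3), np.float64(349.1), np.float64(336.67))
(224, np.float64(324.4), np.float64(348.6), np.float64(336.52))
(226, np.float64(324.4), np.float64(347.3), np.float64(335.87))
(228, np.float64(323.5), np.float64(346.3), np.float64(334.93))
(230, np.float64(323.5), np.float64(345.4), np.float64(334.42))
(232, np.float64(323.2), np.float64(344.9), np.float64(334.05))
(234, np.float64(322.5), np.float64(344.9), np.float64(333.7))
(236, np.float64(322.4), np.float64(346.0), np.float64(334.19))
(238, np.float64(322.2), np.float64(346.3), np.float64(334.27))
(240, np.float64(320.2), np.float64(344.7), np.float64(332.47))
(242, np.float64(321.3), np.float64(344.4), np.float64(332.89))
(244, np.float64(321.6), np.float64(346.0), np.float64(333.81))
(246, np.float64(321.9), np.float64(349.6), np.float64(335.76))
(248, np.floa
[... 2360 characters left out ...]
53  50  53  56  60  62  61  61  61  60  61  62  61  61  61  57  57  59  59  65  74  89 102 121 125 133 141 134]
 [120  81  69  73  80  77  68  61  61  56  56  57  59  57  58  62  60  58  61  56  62  59  60  55  60  59  61  80  98  91  90 108 109 112 135 152]
 [ 53  46  60  75  76  79  78  77  69  65  62  60  62  62  62  65  62  58  62  63  60  59  61  57  57  61  84  98 104  97  97 107 110 109 126 154]
 [ 33  36  46  55  67  74  75  79  75  71  65  61  61  60  65  67  66  63  64  57  60  59  62  80  97 101 105 107 107 105 107 104 103  87 110 156]
 [ 33  32  34  45  51  57  66  73  80  82  75  73  72  71  68  62  64  61  67  64  67  71  91 104 110 108 109 111 110 110 106  90  71  60  63 109]]
```

```bash
python3 - <<'E'
from h import *
t=load('top4');g=t['image'].astype(int).mean(2).astype(int)
print(np.array2string(g[180:210,312:348],max_line_width=220))
for z,r in ((.138,.0255),(.063,.024)): 
    u,v=proj(t,(.548,-.1986,z)); print(z,round(u,1),round(v,1),'r',round(proj(t,(.548,-.1986-r,z))[0]-u,1))
for c in ((.5506,-.1989),(.552,-.1995),(.548,-.1986)): print('pan outer', c,np.round(proj(t,(*c,.068)),1), round(.036*505.7/1.52,1))
E
```

```text
[[151 177 186 ... 132 133 133]
 [163 182 189 ... 133 131 134]
 [172 186 187 ... 130 132 133]
 ...
 [184 185 187 ... 156 129 122]
 [172 180 182 ... 146 124 123]
 [148 160 165 ... 136 122 125]]
0.138 332.2 193.3 r 8.8
0.063 328.7 195.3 r 7.9
pan outer (0.5506, -0.1989) [329.  194.3] 12.0
pan outer (0.552, -0.1995) [329.2 193.9] 12.0
pan outer (0.548, -0.1986) [328.9 195.2] 12.0
```

```bash
python3 - <<'E'
from h import *
np.set_printoptions(threshold=100000,linewidth=220)
for f in ('top0','top4'):
    g=load(f)['image'].astype(int).mean(2).astype(int); print(f); print('     ',np.arange(314,346))
    for r in range(180,210): print(r,g[r,314:346])
E
```

```text
top0
      [314 315 316 317 318 319 320 321 322 323 324 325 326 327 328 329 330 331 332 333 334 335 336 337 338 339 340 341 342 343 344 345]
180 [182 183 180 177 178 181 180 184 180 181 182 181 180 179 178 179 176 173 168 161 151 146 133 129 125 126 127 129 129 128 127 128]
181 [181 183 180 181 180 183 182 181 181 178 175 168 163 161 161 163 169 171 171 172 169 165 155 146 137 130 126 126 129 127 130 131]
182 [182 182 181 183 184 182 180 173 163 153 143 136 136 135 138 141 146 150 155 158 167 173 173 166 159 148 142 135 129 128 125 124]
183 [183 182 182 184 182 178 163 149 131 119 117 122 132 143 144 146 147 148 145 147 151 163 172 178 176 172 164 156 146 138 131 127]
184 [182 183 181 180 175 158 132 112 108 120 137 148 159 162 165 164 166 166 160 153 145 149 156 167 177 181 178 175 168 160 151 141]
185 [184 184 180 171 154 125 100 102 126 151 165 166 165 163 161 159 163 164 165 163 160 153 149 152 163 176 183 181 180 177 173 164]
186 [183 182 171 149 117  96 101 129 155 167 167 162 152 150 152 154 152 149 153 159 164 164 154 145 148 165 177 182 182 182 183 179]
187 [181 175 155 119 
[... 6521 characters left out ...]
2 121 157 178 187 188 188 180]
205 [187 183 167 137 101  66  43  45  54  67  79  87  97  99 101 100  97  98  90  91  96  94  87  90 118 148 174 184 186 186 184 175]
206 [187 186 181 165 134  93  62  48  45  47  54  65  72  78  81  81  80  76  70  69  69  79  88 110 146 172 185 187 185 185 181 167]
207 [187 188 189 181 165 135 101  75  60  48  45  41  47  50  54  51  56  58  62  63  77  94 120 147 169 183 187 188 187 186 178 156]
208 [182 186 188 188 182 167 144 122  99  81  68  54  50  48  48  50  55  69  80  92 108 132 157 173 183 187 186 186 188 185 173 146]
209 [165 170 180 187 188 183 175 162 148 131 118 103  94  92  93  94  97 105 118 137 153 168 179 186 187 186 186 188 188 180 162 136]
```

The subpixel edges show the jar leaning by about 0.05 rad towards (+x,-y): the cap is offset from the foot in both views. Its (-x,+y) foot edge must still be on the ring, so the ring centre lies further towards (+x,-y). I'll regrip and correct.

>>> drive_tool([
  {"x": -10,"y": -20,"z": 0,"rx": 0,"ry": 0,"rz": 0,"fingers": -1},
  {"x": -30,"y": -70,"z": 0,"rx": 0,"ry": 0,"rz": 0,"fingers": -1},
  {"x": -50,"y": -120,"z": 0,"rx": 0,"ry": 0,"rz": 0,"fingers": -1},
  {"x": -75,"y": -175,"z": 0,"rx": 0,"ry": 0,"rz": 0,"fingers": -1},
  {"x": -95,"y": -225,"z": 0,"rx": 0,"ry": 0,"rz": 0,"fingers": -1},
  {"x": -100.5,"y": -251,"z": 10,"rx": 0,"ry": 0,"rz": 0,"fingers": -1},
  {"x": -100.5,"y": -251,"z": 45,"rx": 0,"ry": 0,"rz": 0,"fingers": -1},
  {"x": -100.5,"y": -251,"z": 85,"rx": 0,"ry": 0,"rz": 0,"fingers": -1},
  {"x": -100.5,"y": -251,"z": 120,"rx": 0,"ry": 0,"rz": 0,"fingers": -1},
  {"x": -100.5,"y": -251,"z": 140,"rx": 0,"ry": 0,"rz": 0,"fingers": -1},
  {"x": -100.5,"y": -251,"z": 149,"rx": 0,"ry": 0,"rz": 0,"fingers": -1},
  {"x": -100.5,"y": -251,"z": 150,"rx": 0,"ry": 0,"rz": 0,"fingers": -1},
  {"x": -100.5,"y": -251,"z": 150,"rx": 0,"ry": 0,"rz": 0,"fingers": -1},
])

```text
time_s: 28.28
tool_pos: [0.5491, -0.2002, 0.1203]
tool_rot: [-180.0, 0.1, 179.9]
force: [0.8, 0.2, 0.6]
grip_width: 0.0869
grasp_force: 0.0
```

>>> drive_tool([
  {"x": 0,"y": 0,"z": 0,"rx": 0,"ry": 0,"rz": 0,"fingers": -0.3},
  {"x": 0,"y": 0,"z": 0,"rx": 0,"ry": 0,"rz": 0,"fingers": -0.2},
  {"x": 0,"y": 0,"z": 0,"rx": 0,"ry": 0,"rz": 0,"fingers": 0},
  {"x": 0,"y": 0,"z": 0,"rx": 0,"ry": 0,"rz": 0,"fingers": 0.1},
  {"x": 0,"y": 0,"z": 0,"rx": 0,"ry": 0,"rz": 0,"fingers": 0.2},
  {"x": 0,"y": 0,"z": 0,"rx": 0,"ry": 0,"rz": 0,"fingers": 0.3},
  {"x": 0,"y": 0,"z": 0,"rx": 0,"ry": 0,"rz": 0,"fingers": 1},
  {"x": 0,"y": 0,"z": 0,"rx": 0,"ry": 0,"rz": 0,"fingers": 1},
], force=6)

```text
time_s: 29.28
tool_pos: [0.5486, -0.1998, 0.1193]
tool_rot: [-180.0, 0.0, 180.0]
force: [0.7, -0.8, -0.4]
grip_width: 0.0511
grasp_force: 5.9
```

```bash
python3 f.py
```

```text
F [ 0.02 -0.82  0.43] sd [0.47 0.46 0.63]
T [-0.2071 -0.0211  0.003 ] sd [0.0367 0.0326 0.0218]
P [ 0.54857 -0.19972  0.11928] sd [1.e-05 1.e-05 2.e-05]
[-1.79997334e+02  9.82294584e-03  1.79955913e+02] 30.025
```

>>> drive_tool([
  {"x": 0,"y": 0,"z": 0,"rx": 0,"ry": 0,"rz": 0,"fingers": 1},
  {"x": 0,"y": 0,"z": -2,"rx": 0,"ry": 0,"rz": 0,"fingers": 1},
  {"x": 0,"y": 0,"z": -5,"rx": 0,"ry": 0,"rz": 0,"fingers": 1},
  {"x": 0,"y": 0,"z": -8,"rx": 0,"ry": 0,"rz": 0,"fingers": 1},
  {"x": -0.5,"y": -1,"z": -8,"rx": 0,"ry": 0,"rz": 0,"fingers": 1},
  {"x": -0.5,"y": -1,"z": -8,"rx": 0,"ry": 0,"rz": 0,"fingers": 1},
  {"x": -0.5,"y": -1,"z": -8,"rx": 0,"ry": 0,"rz": 0,"fingers": 1},
], force=20)

```text
time_s: 30.9
tool_pos: [0.5489, -0.2006, 0.1271]
tool_rot: [180.0, -0.0, 180.0]
force: [-0.8, -0.5, -0.6]
grip_width: 0.0505
grasp_force: 19.8
```

```bash
sed -i 's/range(15)/range(8)/' f.py; python3 f.py; python3 - <<'E'
from h import *
s=snap('side','side5')
np.set_printoptions(linewidth=220,threshold=9999)
print(np.array2string(s['image'][222:252:2,316:352].mean(2).astype(int)))
X=np.array(sensors.get_obs()['tool_pos'])-[0,0,.0545]
for k in (0,.02): print(proj(s,X+[0,0,k]))
E
```

```text
Traceback (most recent call last):
  File "f.py", line 4, in <module>
    vision.read_camera('top'); o=sensors.get_obs(); F.append(o['force']);T.append(o['wrist_torque']);P.append(o['tool_pos'])
    ~~~~~~~~~~~~~~~~~~^^^^^^^
ValueError: 200 camera calls are used up
Traceback (most recent call last):
  File "h.py", line 4, in snap
    c=vision.read_camera(n); cv2.imwrite(f'pics/{f}.png',c['image'][:,:,::-1]); np.save(f'pics/{f}.npy',c,allow_pickle=True); return c
ValueError: 200 camera calls are used up
```

```bash
cat > g.py <<'E'
from cell import sensors
o=sensors.get_obs(); print(round(o['time_s'],2),'F',o['force'].round(2),'T',o['wrist_torque'].round(3),'P',(o['tool_pos']*1000).round(2),'w',round(o['grip_width']*1000,2))
E
python3 g.py
```

```text
31.0 F [-1.19 -0.02 -1.52] T [-0.048 -0.048  0.045] P [ 548.96 -200.6   127.13] w 50.29
```

>>> drive_tool([
  {"x": 0,"y": 0,"z": 0,"rx": 0,"ry": 0,"rz": 0,"fingers": 1},
])

```text
time_s: 31.12
tool_pos: [0.549, -0.2006, 0.1272]
tool_rot: [180.0, -0.0, 180.0]
force: [0.4, 0.1, -1.5]
grip_width: 0.0503
grasp_force: 19.8
```

```bash
python3 g.py
```

```text
31.12 F [ 0.44  0.07 -1.54] T [0.034 0.083 0.056] P [ 548.99 -200.62  127.18] w 50.35
```

>>> drive_tool([
  {"x": 0,"y": 0,"z": 1,"rx": 0,"ry": 0,"rz": 0,"fingers": 1},
  {"x": 0,"y": 0,"z": 2,"rx": 0,"ry": 0,"rz": 0,"fingers": 1},
  {"x": 0,"y": 0,"z": 2,"rx": 0,"ry": 0,"rz": 0,"fingers": 1},
])

```text
time_s: 31.5
tool_pos: [0.549, -0.2006, 0.1251]
tool_rot: [180.0, -0.0, 180.0]
force: [-0.2, -0.1, -1.4]
grip_width: 0.0505
grasp_force: 19.8
```

```bash
python3 g.py
```

```text
31.5 F [-0.23 -0.08 -1.43] T [ 0.042  0.074 -0.034] P [ 548.96 -200.59  125.12] w 50.49
```

>>> drive_tool([
  {"x": 0,"y": 0,"z": 1,"rx": 0,"ry": 0,"rz": 0,"fingers": 1},
  {"x": 0,"y": 0,"z": 1,"rx": 0,"ry": 0,"rz": 0,"fingers": 1},
  {"x": 0,"y": 0,"z": 1,"rx": 0,"ry": 0,"rz": 0,"fingers": 1},
])

```text
time_s: 31.88
tool_pos: [0.549, -0.2007, 0.1243]
tool_rot: [180.0, 0.0, 180.0]
force: [0.3, 0.2, -1.6]
grip_width: 0.0504
grasp_force: 19.8
```

```bash
python3 g.py
```

```text
31.88 F [ 0.33  0.19 -1.61] T [ 0.018 -0.016 -0.021] P [ 549.05 -200.67  124.27] w 50.41
```

>>> drive_tool([
  {"x": 0,"y": 0,"z": 1,"rx": 0,"ry": 0,"rz": 0,"fingers": 1},
  {"x": 0,"y": 0,"z": 1,"rx": 0,"ry": 0,"rz": 0,"fingers": 1},
  {"x": 0,"y": 0,"z": 1,"rx": 0,"ry": 0,"rz": 0,"fingers": 1},
])

```text
time_s: 32.25
tool_pos: [0.5491, -0.2006, 0.1233]
tool_rot: [180.0, 0.0, 180.0]
force: [-0.1, -0.5, -2.1]
grip_width: 0.0504
grasp_force: 19.8
```

```bash
python3 g.py
```

```text
32.25 F [-0.12 -0.47 -2.13] T [ 0.035 -0.011  0.001] P [ 549.05 -200.63  123.26] w 50.36
```

>>> drive_tool([
  {"x": 0,"y": 0,"z": 1,"rx": 0,"ry": 0,"rz": 0,"fingers": 1},
  {"x": 0,"y": 0,"z": 1,"rx": 0,"ry": 0,"rz": 0,"fingers": 1},
  {"x": 0,"y": 0,"z": 1,"rx": 0,"ry": 0,"rz": 0,"fingers": 1},
])

```text
time_s: 32.62
tool_pos: [0.549, -0.2006, 0.1222]
tool_rot: [180.0, 0.0, 180.0]
force: [-0.4, -0.3, -1.8]
grip_width: 0.05
grasp_force: 19.8
```

```bash
python3 g.py
```

```text
32.62 F [-0.45 -0.29 -1.82] T [ 0.044 -0.02  -0.022] P [ 549.03 -200.62  122.23] w 50.0
```

>>> drive_tool([
  {"x": 0,"y": 0,"z": 1,"rx": 0,"ry": 0,"rz": 0,"fingers": 1},
  {"x": 0,"y": 0,"z": 1,"rx": 0,"ry": 0,"rz": 0,"fingers": 1},
  {"x": 0,"y": 0,"z": 1,"rx": 0,"ry": 0,"rz": 0,"fingers": 1},
])

```text
time_s: 33.0
tool_pos: [0.549, -0.2006, 0.1212]
tool_rot: [180.0, 0.0, 180.0]
force: [0.8, 0.0, -1.7]
grip_width: 0.0503
grasp_force: 19.8
```

```bash
python3 g.py
```

```text
33.0 F [ 0.84  0.01 -1.7 ] T [-0.001 -0.015  0.029] P [ 549.04 -200.62  121.22] w 50.31
```

>>> drive_tool([
  {"x": 0,"y": 0,"z": 1,"rx": 0,"ry": 0,"rz": 0,"fingers": 1},
  {"x": 0,"y": 0,"z": 1,"rx": 0,"ry": 0,"rz": 0,"fingers": 1},
  {"x": 0,"y": 0,"z": 1,"rx": 0,"ry": 0,"rz": 0,"fingers": 1},
])

```text
time_s: 33.38
tool_pos: [0.5491, -0.2007, 0.1203]
tool_rot: [180.0, 0.0, 180.0]
force: [-0.4, -0.1, -0.7]
grip_width: 0.0504
grasp_force: 19.8
```

```bash
python3 g.py
```

```text
33.38 F [-0.36 -0.13 -0.68] T [-0.005  0.004  0.016] P [ 549.07 -200.67  120.31] w 50.35
```

>>> drive_tool([
  {"x": 0,"y": 0,"z": 1,"rx": 0,"ry": 0,"rz": 0,"fingers": 1},
  {"x": 0,"y": 0,"z": 1,"rx": 0,"ry": 0,"rz": 0,"fingers": 1},
  {"x": 0,"y": 0,"z": 1,"rx": 0,"ry": 0,"rz": 0,"fingers": 1},
])

```text
time_s: 33.75
tool_pos: [0.5491, -0.2007, 0.1194]
tool_rot: [180.0, 0.0, 180.0]
force: [-1.2, 0.7, 0.2]
grip_width: 0.0505
grasp_force: 19.8
```

```bash
python3 g.py
```

```text
33.75 F [-1.21  0.72  0.2 ] T [ 0.035  0.119 -0.02 ] P [ 549.12 -200.66  119.39] w 50.49
```

>>> drive_tool([
  {"x": -0.5,"y": -0.4,"z": -0.3,"rx": 0,"ry": 0,"rz": 0,"fingers": 1},
  {"x": -0.5,"y": -0.4,"z": -0.3,"rx": 0,"ry": 0,"rz": 0,"fingers": 1},
])

```text
time_s: 34.0
tool_pos: [0.5494, -0.2008, 0.1194]
tool_rot: [180.0, -0.0, 180.0]
force: [-1.1, 0.9, -0.7]
grip_width: 0.0502
grasp_force: 19.8
```

```bash
python3 g.py
```

```text
34.0 F [-1.07  0.87 -0.66] T [0.157 0.225 0.027] P [ 549.37 -200.84  119.45] w 50.23
```

>>> drive_tool([
  {"x": -0.5,"y": -0.4,"z": 0,"rx": 0,"ry": 0,"rz": 0,"fingers": 1},
  {"x": -0.5,"y": -0.4,"z": 0,"rx": 0,"ry": 0,"rz": 0,"fingers": 1},
])

```text
time_s: 34.25
tool_pos: [0.5498, -0.2012, 0.1194]
tool_rot: [180.0, -0.0, 180.0]
force: [-1.1, 0.4, -0.7]
grip_width: 0.0502
grasp_force: 19.9
```

```bash
python3 g.py
```

```text
34.25 F [-1.13  0.35 -0.7 ] T [0.373 0.411 0.069] P [ 549.76 -201.17  119.39] w 50.21
```

>>> drive_tool([
  {"x": -0.5,"y": -0.4,"z": 0,"rx": 0,"ry": 0,"rz": 0,"fingers": 1},
  {"x": -0.5,"y": -0.4,"z": 0,"rx": 0,"ry": 0,"rz": 0,"fingers": 1},
])

```text
time_s: 34.5
tool_pos: [0.5503, -0.2017, 0.1194]
tool_rot: [180.0, -0.0, 180.0]
force: [-2.4, 1.1, 0.5]
grip_width: 0.0501
grasp_force: 19.9
```

```bash
python3 g.py
```

```text
34.5 F [-2.42  1.12  0.53] T [0.482 0.527 0.062] P [ 550.26 -201.69  119.4 ] w 50.11
```

>>> drive_tool([
  {"x": 0.4,"y": 0.3,"z": 0,"rx": 0,"ry": 0,"rz": 0,"fingers": 1},
  {"x": 0.7,"y": 0.6,"z": 0.3,"rx": 0,"ry": 0,"rz": 0,"fingers": 1},
  {"x": 0.7,"y": 0.6,"z": 0.3,"rx": 0,"ry": 0,"rz": 0,"fingers": 1},
])

```text
time_s: 34.88
tool_pos: [0.5499, -0.2015, 0.1194]
tool_rot: [-180.0, 0.0, 179.9]
force: [-1.7, 0.0, -0.3]
grip_width: 0.0509
grasp_force: 19.8
```

```bash
python3 g.py
```

```text
34.88 F [-1.68  0.03 -0.26] T [0.117 0.428 0.057] P [ 549.93 -201.53  119.36] w 50.87
```

>>> drive_tool([
  {"x": 0,"y": 0,"z": 0,"rx": 0,"ry": 0,"rz": 0,"fingers": 1},
])

```text
time_s: 35.0
tool_pos: [0.5499, -0.2015, 0.1193]
tool_rot: [-180.0, 0.0, 179.9]
force: [-1.3, 1.2, 0.3]
grip_width: 0.0506
grasp_force: 19.8
```

```bash
python3 g.py
```

```text
35.0 F [-1.26  1.23  0.26] T [0.047 0.378 0.002] P [ 549.9  -201.53  119.34] w 50.6
```

>>> drive_tool([
  {"x": 0.5,"y": 0,"z": 0,"rx": 0,"ry": 0,"rz": 0,"fingers": 1},
  {"x": 0.8,"y": 0,"z": 0,"rx": 0,"ry": 0,"rz": 0,"fingers": 1},
  {"x": 0.8,"y": 0,"z": 0,"rx": 0,"ry": 0,"rz": 0,"fingers": 1},
])

```text
time_s: 35.38
tool_pos: [0.5493, -0.2015, 0.1194]
tool_rot: [-180.0, 0.0, 180.0]
force: [-1.1, -0.1, 0.5]
grip_width: 0.05
grasp_force: 19.8
```

```bash
python3 g.py
```

```text
35.38 F [-1.09 -0.15  0.54] T [-0.09   0.101  0.002] P [ 549.34 -201.46  119.41] w 50.04
```

>>> drive_tool([
  {"x": 0,"y": 0,"z": 0,"rx": 0,"ry": 0,"rz": 0,"fingers": 1},
])

```text
time_s: 35.5
tool_pos: [0.5492, -0.2015, 0.1194]
tool_rot: [-180.0, 0.0, 179.9]
force: [-0.1, -0.4, -0.2]
grip_width: 0.0502
grasp_force: 19.8
```

```bash
python3 g.py
```

```text
35.5 F [-0.1  -0.44 -0.25] T [-0.104  0.108 -0.018] P [ 549.23 -201.47  119.35] w 50.25
```

>>> drive_tool([
  {"x": 0,"y": 0,"z": 0,"rx": 0,"ry": 0,"rz": 0,"fingers": 0.15},
  {"x": 0,"y": 0,"z": 0,"rx": 0,"ry": 0,"rz": 0,"fingers": 0.05},
  {"x": 0,"y": 0,"z": 0,"rx": 0,"ry": 0,"rz": 0,"fingers": -0.05},
  {"x": 0,"y": 0,"z": 0,"rx": 0,"ry": 0,"rz": 0,"fingers": -0.2},
  {"x": 0,"y": 0,"z": 0,"rx": 0,"ry": 0,"rz": 0,"fingers": -0.5},
  {"x": 0,"y": 0,"z": 0,"rx": 0,"ry": 0,"rz": 0,"fingers": -1},
  {"x": 0,"y": 0,"z": 0,"rx": 0,"ry": 0,"rz": 0,"fingers": -1},
  {"x": 0,"y": 0,"z": 0,"rx": 0,"ry": 0,"rz": 0,"fingers": -1},
])

```text
time_s: 36.5
tool_pos: [0.5491, -0.2011, 0.1193]
tool_rot: [180.0, 0.0, 180.0]
force: [-0.7, 0.6, 0.5]
grip_width: 0.0826
grasp_force: 0.0
```

>>> drive_tool([
  {"x": 0,"y": 0,"z": -15,"rx": 0,"ry": 0,"rz": 0,"fingers": -1},
  {"x": 0,"y": 0,"z": -35,"rx": 0,"ry": 0,"rz": 0,"fingers": -1},
  {"x": 0,"y": 0,"z": -45,"rx": 0,"ry": 0,"rz": 0,"fingers": 1},
  {"x": 0,"y": 0,"z": -45,"rx": 0,"ry": 0,"rz": 0,"fingers": 1},
  {"x": 0,"y": 0,"z": -45,"rx": 0,"ry": 0,"rz": 0,"fingers": 1},
  {"x": 0,"y": 0,"z": -45,"rx": 0,"ry": 0,"rz": 0,"fingers": 1},
  {"x": 0,"y": 0,"z": -45,"rx": 0,"ry": 0,"rz": 0,"fingers": 1},
  {"x": 0,"y": 0,"z": -45,"rx": 0,"ry": 0,"rz": 0,"fingers": 1},
])

```text
time_s: 37.5
tool_pos: [0.5489, -0.2012, 0.164]
tool_rot: [180.0, -0.0, 180.0]
force: [1.0, 0.3, 0.5]
grip_width: 0.035
grasp_force: 0.0
```

```bash
python3 g.py
```

```text
37.5 F [1.05 0.29 0.46] T [-0.017 -0.05  -0.032] P [ 548.89 -201.22  163.97] w 35.04
```

>>> drive_tool([
  {"x": 7,"y": 1,"z": 5,"rx": 0,"ry": 0,"rz": 0,"fingers": 1},
  {"x": 15,"y": 1,"z": 10,"rx": 0,"ry": 0,"rz": 0,"fingers": 1},
  {"x": 15,"y": 1,"z": 14,"rx": 0,"ry": 0,"rz": 0,"fingers": 1},
  {"x": 15,"y": 1,"z": 14,"rx": 0,"ry": 0,"rz": 0,"fingers": 1},
])

```text
time_s: 38.0
tool_pos: [0.5338, -0.2001, 0.1499]
tool_rot: [180.0, -0.0, 180.0]
force: [-0.9, 0.4, -0.5]
grip_width: 0.0017
grasp_force: 0.0
```

>>> drive_tool([
  {"x": 0,"y": 0,"z": 1,"rx": 0,"ry": 0,"rz": 0,"fingers": 1},
  {"x": 0,"y": 0,"z": 1,"rx": 0,"ry": 0,"rz": 0,"fingers": 1},
])

```text
time_s: 38.25
tool_pos: [0.5342, -0.2002, 0.1493]
tool_rot: [-180.0, 0.0, 180.0]
force: [0.1, -0.9, -0.2]
grip_width: 0.0004
grasp_force: 0.0
```

>>> drive_tool([
  {"x": 0,"y": 0,"z": 1,"rx": 0,"ry": 0,"rz": 0,"fingers": 1},
  {"x": 0,"y": 0,"z": 1,"rx": 0,"ry": 0,"rz": 0,"fingers": 1},
])

```text
time_s: 38.5
tool_pos: [0.5342, -0.2002, 0.1483]
tool_rot: [180.0, 0.0, 180.0]
force: [-0.4, -0.5, 0.7]
grip_width: 0.0004
grasp_force: 0.4
```

>>> drive_tool([
  {"x": 0,"y": 0,"z": 1,"rx": 0,"ry": 0,"rz": 0,"fingers": 1},
  {"x": 0,"y": 0,"z": 1,"rx": 0,"ry": 0,"rz": 0,"fingers": 1},
])

```text
time_s: 38.75
tool_pos: [0.5342, -0.2002, 0.1474]
tool_rot: [180.0, 0.0, 180.0]
force: [-0.5, -0.5, 1.7]
grip_width: 0.0004
grasp_force: 0.8
```

>>> drive_tool([
  {"x": 0,"y": 0,"z": 1,"rx": 0,"ry": 0,"rz": 0,"fingers": 1},
  {"x": 0,"y": 0,"z": 1,"rx": 0,"ry": 0,"rz": 0,"fingers": 1},
])

```text
time_s: 39.0
tool_pos: [0.5342, -0.2002, 0.1464]
tool_rot: [180.0, 0.0, 180.0]
force: [-1.0, 0.2, 2.0]
grip_width: 0.0008
grasp_force: 1.4
```

>>> drive_tool([
  {"x": 0,"y": 0,"z": -6,"rx": 0,"ry": 0,"rz": 0,"fingers": 1},
  {"x": -14,"y": 0,"z": -6,"rx": 0,"ry": 0,"rz": 0,"fingers": 1},
  {"x": -29,"y": 0,"z": -6,"rx": 0,"ry": 0,"rz": 0,"fingers": 1},
  {"x": -29,"y": 0,"z": -4,"rx": 0,"ry": 0,"rz": 0,"fingers": 1},
  {"x": -29,"y": 0,"z": -3,"rx": 0,"ry": 0,"rz": 0,"fingers": 1},
])

```text
time_s: 39.62
tool_pos: [0.563, -0.2002, 0.1488]
tool_rot: [-180.0, -0.0, 180.0]
force: [0.9, -0.6, 0.1]
grip_width: 0.0004
grasp_force: 0.6
```

>>> drive_tool([
  {"x": 0,"y": 0,"z": 1,"rx": 0,"ry": 0,"rz": 0,"fingers": 1},
  {"x": 0,"y": 0,"z": 1,"rx": 0,"ry": 0,"rz": 0,"fingers": 1},
])

```text
time_s: 39.88
tool_pos: [0.5631, -0.2002, 0.1485]
tool_rot: [180.0, 0.0, 180.0]
force: [0.7, 0.9, 1.2]
grip_width: 0.0008
grasp_force: 0.7
```

>>> drive_tool([
  {"x": 0,"y": 0,"z": 1,"rx": 0,"ry": 0,"rz": 0,"fingers": 1},
  {"x": 0,"y": 0,"z": 1,"rx": 0,"ry": 0,"rz": 0,"fingers": 1},
])

```text
time_s: 40.12
tool_pos: [0.5633, -0.2001, 0.1475]
tool_rot: [180.0, 0.0, 180.0]
force: [0.4, 0.4, 2.3]
grip_width: 0.0005
grasp_force: 1.2
```

>>> drive_tool([
  {"x": 0,"y": 0,"z": 1,"rx": 0,"ry": 0,"rz": 0,"fingers": 1},
  {"x": 0,"y": 0,"z": 1,"rx": 0,"ry": 0,"rz": 0,"fingers": 1},
])

```text
time_s: 40.38
tool_pos: [0.5634, -0.2001, 0.1465]
tool_rot: [180.0, 0.0, 180.0]
force: [1.6, 0.6, 3.3]
grip_width: 0.0002
grasp_force: 1.7
```

>>> drive_tool([
  {"x": 0,"y": 0,"z": 1,"rx": 0,"ry": 0,"rz": 0,"fingers": 1},
  {"x": 0,"y": 0,"z": 1,"rx": 0,"ry": 0,"rz": 0,"fingers": 1},
])

```text
time_s: 40.62
tool_pos: [0.5634, -0.2001, 0.1455]
tool_rot: [180.0, 0.0, 180.0]
force: [1.6, 1.2, 4.8]
grip_width: 0.0006
grasp_force: 2.2
```

>>> drive_tool([
  {"x": 0,"y": 0,"z": -7,"rx": 0,"ry": 0,"rz": 0,"fingers": 1},
  {"x": 8,"y": 11,"z": -7,"rx": 0,"ry": 0,"rz": 0,"fingers": 1},
  {"x": 15,"y": 22,"z": -7,"rx": 0,"ry": 0,"rz": 0,"fingers": 1},
  {"x": 15,"y": 22,"z": -6,"rx": 0,"ry": 0,"rz": 0,"fingers": 1},
])

```text
time_s: 41.12
tool_pos: [0.5472, -0.1765, 0.1508]
tool_rot: [179.9, -0.1, -179.9]
force: [0.3, -0.9, -0.4]
grip_width: 0.0
grasp_force: 0.0
```

>>> drive_tool([
  {"x": 0,"y": 0,"z": 1,"rx": 0,"ry": 0,"rz": 0,"fingers": 1},
  {"x": 0,"y": 0,"z": 1,"rx": 0,"ry": 0,"rz": 0,"fingers": 1},
])

```text
time_s: 41.38
tool_pos: [0.5482, -0.1783, 0.1503]
tool_rot: [180.0, 0.0, 179.9]
force: [-0.6, 0.4, 1.8]
grip_width: 0.0004
grasp_force: 0.5
```

>>> drive_tool([
  {"x": 0,"y": 0,"z": 1,"rx": 0,"ry": 0,"rz": 0,"fingers": 1},
  {"x": 0,"y": 0,"z": 1,"rx": 0,"ry": 0,"rz": 0,"fingers": 1},
])

```text
time_s: 41.62
tool_pos: [0.5482, -0.1782, 0.1493]
tool_rot: [180.0, 0.0, 179.9]
force: [0.2, 1.2, 1.6]
grip_width: 0.0005
grasp_force: 0.9
```

>>> drive_tool([
  {"x": 0,"y": 0,"z": 1,"rx": 0,"ry": 0,"rz": 0,"fingers": 1},
  {"x": 0,"y": 0,"z": 1,"rx": 0,"ry": 0,"rz": 0,"fingers": 1},
])

```text
time_s: 41.88
tool_pos: [0.5482, -0.1781, 0.1484]
tool_rot: [180.0, 0.0, 180.0]
force: [-0.6, 1.7, 2.8]
grip_width: 0.0007
grasp_force: 1.4
```

>>> drive_tool([
  {"x": 0,"y": 0,"z": 1,"rx": 0,"ry": 0,"rz": 0,"fingers": 1},
  {"x": 0,"y": 0,"z": 1,"rx": 0,"ry": 0,"rz": 0,"fingers": 1},
])

```text
time_s: 42.12
tool_pos: [0.5482, -0.178, 0.1474]
tool_rot: [180.0, 0.0, 180.0]
force: [-0.2, 1.0, 4.3]
grip_width: 0.0003
grasp_force: 2.0
```

>>> drive_tool([
  {"x": 0,"y": 0,"z": -8,"rx": 0,"ry": 0,"rz": 0,"fingers": 1},
  {"x": 0,"y": 14,"z": -10,"rx": 0,"ry": 0,"rz": 0,"fingers": 1},
  {"x": 0,"y": 28,"z": -8,"rx": 0,"ry": 0,"rz": 0,"fingers": 1},
  {"x": 0,"y": 28,"z": 0,"rx": 0,"ry": 0,"rz": 0,"fingers": 1},
  {"x": 0,"y": 28,"z": 30,"rx": 0,"ry": 0,"rz": 0,"fingers": 1},
  {"x": 0,"y": 28,"z": 55,"rx": 0,"ry": 0,"rz": 0,"fingers": 1},
  {"x": 0,"y": 28,"z": 59,"rx": 0,"ry": 0,"rz": 0,"fingers": 1},
  {"x": 0,"y": 28,"z": 59,"rx": 0,"ry": 0,"rz": 0,"fingers": 1},
  {"x": 0,"y": 28,"z": 59,"rx": 0,"ry": 0,"rz": 0,"fingers": 1},
])

```text
time_s: 43.25
tool_pos: [0.5489, -0.1505, 0.0893]
tool_rot: [-180.0, 0.1, 180.0]
force: [-0.5, 0.0, 0.5]
grip_width: 0.0005
grasp_force: 0.0
```

```bash
python3 g.py
```

```text
43.25 F [-0.47  0.03  0.47] T [0.002 0.015 0.028] P [ 548.87 -150.53   89.32] w 0.54
```

>>> drive_tool([
  {"x": 0,"y": -3,"z": 0,"rx": 0,"ry": 0,"rz": 0,"fingers": 1},
  {"x": 0,"y": -6,"z": 0,"rx": 0,"ry": 0,"rz": 0,"fingers": 1},
  {"x": 0,"y": -6,"z": 0,"rx": 0,"ry": 0,"rz": 0,"fingers": 1},
])

```text
time_s: 43.62
tool_pos: [0.5481, -0.1568, 0.0885]
tool_rot: [-180.0, 0.0, 179.9]
force: [0.3, 0.6, 0.3]
grip_width: 0.0004
grasp_force: 0.0
```

```bash
python3 g.py
```

```text
43.62 F [0.34 0.57 0.28] T [ 0.029 -0.008  0.015] P [ 548.1  -156.79   88.49] w 0.38
```

>>> drive_tool([
  {"x": 0,"y": -1,"z": 0,"rx": 0,"ry": 0,"rz": 0,"fingers": 1},
  {"x": 0,"y": -1,"z": 0,"rx": 0,"ry": 0,"rz": 0,"fingers": 1},
])

```text
time_s: 43.88
tool_pos: [0.5481, -0.1573, 0.0883]
tool_rot: [180.0, 0.0, 180.0]
force: [0.1, -0.4, -0.3]
grip_width: 0.0003
grasp_force: 0.0
```

```bash
python3 g.py
```

```text
43.88 F [ 0.12 -0.42 -0.34] T [-0.027  0.011  0.049] P [ 548.08 -157.26   88.26] w 0.34
```

>>> drive_tool([
  {"x": 0,"y": -1,"z": 0,"rx": 0,"ry": 0,"rz": 0,"fingers": 1},
  {"x": 0,"y": -1,"z": 0,"rx": 0,"ry": 0,"rz": 0,"fingers": 1},
])

```text
time_s: 44.12
tool_pos: [0.5481, -0.1583, 0.0883]
tool_rot: [180.0, 0.0, 179.9]
force: [0.1, -0.5, -0.1]
grip_width: 0.0002
grasp_force: 0.0
```

```bash
python3 g.py
```

```text
44.12 F [ 0.13 -0.49 -0.1 ] T [-0.033  0.019 -0.003] P [ 548.05 -158.31   88.25] w 0.19
```

>>> drive_tool([
  {"x": 0,"y": -1,"z": 0,"rx": 0,"ry": 0,"rz": 0,"fingers": 1},
  {"x": 0,"y": -1,"z": 0,"rx": 0,"ry": 0,"rz": 0,"fingers": 1},
])

```text
time_s: 44.38
tool_pos: [0.5481, -0.1593, 0.0883]
tool_rot: [180.0, 0.0, 179.9]
force: [0.0, 0.3, -0.5]
grip_width: 0.0003
grasp_force: 0.0
```

```bash
python3 g.py
```

```text
44.38 F [ 0.    0.3  -0.52] T [ 0.009 -0.032  0.027] P [ 548.08 -159.32   88.28] w 0.25
```

>>> drive_tool([
  {"x": 0,"y": -1,"z": 0,"rx": 0,"ry": 0,"rz": 0,"fingers": 1},
  {"x": 0,"y": -1,"z": 0,"rx": 0,"ry": 0,"rz": 0,"fingers": 1},
])

```text
time_s: 44.62
tool_pos: [0.548, -0.1603, 0.0883]
tool_rot: [180.0, 0.0, 179.9]
force: [0.0, -1.4, 0.0]
grip_width: 0.0003
grasp_force: 0.0
```

```bash
python3 g.py
```

```text
44.62 F [ 0.03 -1.45  0.05] T [-0.015  0.043 -0.033] P [ 548.05 -160.34   88.27] w 0.28
```

>>> drive_tool([
  {"x": 0,"y": -1,"z": 0,"rx": 0,"ry": 0,"rz": 0,"fingers": 1},
  {"x": 0,"y": -1,"z": 0,"rx": 0,"ry": 0,"rz": 0,"fingers": 1},
])

```text
time_s: 44.88
tool_pos: [0.5481, -0.1612, 0.0883]
tool_rot: [180.0, 0.0, 180.0]
force: [0.7, 1.2, -0.3]
grip_width: 0.0006
grasp_force: 0.1
```

```bash
python3 g.py
```

```text
44.88 F [ 0.66  1.19 -0.34] T [ 0.137 -0.003 -0.042] P [ 548.11 -161.24   88.29] w 0.55
```

>>> drive_tool([
  {"x": 0,"y": -0.7,"z": 0,"rx": 0,"ry": 0,"rz": 0,"fingers": 1},
  {"x": 0,"y": -0.7,"z": 0,"rx": 0,"ry": 0,"rz": 0,"fingers": 1},
])

```text
time_s: 45.12
tool_pos: [0.5481, -0.1619, 0.0883]
tool_rot: [180.0, 0.0, 180.0]
force: [-0.9, 0.2, 0.1]
grip_width: 0.0005
grasp_force: 0.3
```

```bash
python3 g.py
```

```text
45.12 F [-0.9   0.22  0.09] T [ 0.094 -0.051 -0.024] P [ 548.14 -161.9    88.29] w 0.47
```

>>> drive_tool([
  {"x": 0,"y": -0.7,"z": 0,"rx": 0,"ry": 0,"rz": 0,"fingers": 1},
  {"x": 0,"y": -0.7,"z": 0,"rx": 0,"ry": 0,"rz": 0,"fingers": 1},
])

```text
time_s: 45.38
tool_pos: [0.5481, -0.1627, 0.0883]
tool_rot: [180.0, 0.0, 180.0]
force: [-0.3, 0.8, 0.6]
grip_width: 0.0003
grasp_force: 0.4
```

```bash
python3 g.py
```

```text
45.38 F [-0.28  0.83  0.55] T [ 0.129  0.036 -0.009] P [ 548.13 -162.65   88.31] w 0.25
```

>>> drive_tool([
  {"x": 0,"y": -0.7,"z": 0,"rx": 0,"ry": 0,"rz": 0,"fingers": 1},
  {"x": 0,"y": -0.7,"z": 0,"rx": 0,"ry": 0,"rz": 0,"fingers": 1},
])

```text
time_s: 45.62
tool_pos: [0.5481, -0.1634, 0.0883]
tool_rot: [180.0, 0.0, 179.9]
force: [0.2, 1.7, 0.3]
grip_width: 0.0005
grasp_force: 0.4
```

```bash
python3 g.py
```

```text
45.62 F [0.22 1.66 0.3 ] T [ 0.096  0.012 -0.014] P [ 548.06 -163.41   88.27] w 0.49
```

>>> drive_tool([
  {"x": 0,"y": -0.7,"z": 0,"rx": 0,"ry": 0,"rz": 0,"fingers": 1},
  {"x": 0,"y": -0.7,"z": 0,"rx": 0,"ry": 0,"rz": 0,"fingers": 1},
])

```text
time_s: 45.88
tool_pos: [0.548, -0.1641, 0.0883]
tool_rot: [180.0, 0.0, 179.9]
force: [0.8, 0.9, 0.2]
grip_width: 0.0004
grasp_force: 0.3
```

```bash
python3 g.py
```

```text
45.88 F [0.81 0.87 0.24] T [ 0.157 -0.049  0.02 ] P [ 548.05 -164.15   88.26] w 0.43
```

>>> drive_tool([
  {"x": 0,"y": -0.7,"z": 0,"rx": 0,"ry": 0,"rz": 0,"fingers": 1},
  {"x": 0,"y": -0.7,"z": 0,"rx": 0,"ry": 0,"rz": 0,"fingers": 1},
])

```text
time_s: 46.12
tool_pos: [0.548, -0.1649, 0.0882]
tool_rot: [-180.0, 0.0, 179.9]
force: [0.4, 0.1, -0.6]
grip_width: 0.0004
grasp_force: 0.3
```

```bash
python3 g.py
```

```text
46.12 F [ 0.42  0.07 -0.61] T [ 0.064  0.027 -0.008] P [ 548.03 -164.86   88.24] w 0.43
```

>>> drive_tool([
  {"x": 0,"y": -0.7,"z": 0,"rx": 0,"ry": 0,"rz": 0,"fingers": 1},
  {"x": 0,"y": -0.7,"z": 0,"rx": 0,"ry": 0,"rz": 0,"fingers": 1},
])

```text
time_s: 46.38
tool_pos: [0.548, -0.1655, 0.0882]
tool_rot: [-180.0, -0.0, 180.0]
force: [-0.5, 0.1, 0.2]
grip_width: 0.0004
grasp_force: 0.3
```

```bash
python3 g.py
```

```text
46.38 F [-0.53  0.14  0.24] T [ 0.072 -0.003  0.016] P [ 548.01 -165.53   88.21] w 0.43
```

>>> drive_tool([
  {"x": 0,"y": -0.7,"z": 0,"rx": 0,"ry": 0,"rz": 0,"fingers": 1},
  {"x": 0,"y": -0.7,"z": 0,"rx": 0,"ry": 0,"rz": 0,"fingers": 1},
])

```text
time_s: 46.62
tool_pos: [0.5481, -0.1661, 0.0883]
tool_rot: [180.0, 0.0, 180.0]
force: [0.1, 0.4, 0.9]
grip_width: 0.0002
grasp_force: 0.4
```

```bash
python3 g.py
```

```text
46.62 F [0.09 0.38 0.92] T [ 0.169 -0.013 -0.024] P [ 548.09 -166.1    88.26] w 0.15
```

>>> drive_tool([
  {"x": 0,"y": 4,"z": 0,"rx": 0,"ry": 0,"rz": 0,"fingers": 1},
  {"x": 0,"y": 8,"z": -20,"rx": 0,"ry": 0,"rz": 0,"fingers": 1},
  {"x": 0,"y": 8,"z": -62,"rx": 0,"ry": 0,"rz": 0,"fingers": 1},
  {"x": 0,"y": 0,"z": -66,"rx": 0,"ry": 0,"rz": 0,"fingers": 1},
  {"x": 0,"y": -16,"z": -66,"rx": 0,"ry": 0,"rz": 0,"fingers": 1},
  {"x": 0,"y": -17,"z": -63,"rx": 0,"ry": 0,"rz": 0,"fingers": 1},
  {"x": 0,"y": -17,"z": -62,"rx": 0,"ry": 0,"rz": 0,"fingers": 1},
])

```text
time_s: 47.5
tool_pos: [0.5473, -0.1833, 0.1491]
tool_rot: [180.0, -0.1, 179.9]
force: [0.0, -0.6, 1.2]
grip_width: 0.0003
grasp_force: 0.7
```

>>> drive_tool([
  {"x": 0,"y": 0,"z": 1,"rx": 0,"ry": 0,"rz": 0,"fingers": 1},
  {"x": 0,"y": 0,"z": 1,"rx": 0,"ry": 0,"rz": 0,"fingers": 1},
])

```text
time_s: 47.75
tool_pos: [0.5479, -0.1828, 0.149]
tool_rot: [180.0, -0.0, 180.0]
force: [-0.8, -0.0, 1.3]
grip_width: 0.0006
grasp_force: 0.8
```

>>> drive_tool([
  {"x": 0,"y": 0,"z": 1,"rx": 0,"ry": 0,"rz": 0,"fingers": 1},
  {"x": 0,"y": 0,"z": 1,"rx": 0,"ry": 0,"rz": 0,"fingers": 1},
])

```text
time_s: 48.0
tool_pos: [0.5481, -0.183, 0.1483]
tool_rot: [180.0, 0.0, 180.0]
force: [-0.1, 0.0, 2.8]
grip_width: 0.0001
grasp_force: 1.2
```

>>> drive_tool([
  {"x": 0,"y": 0,"z": 1,"rx": 0,"ry": 0,"rz": 0,"fingers": 1},
  {"x": 0,"y": 0,"z": 1,"rx": 0,"ry": 0,"rz": 0,"fingers": 1},
])

```text
time_s: 48.25
tool_pos: [0.5481, -0.1831, 0.1474]
tool_rot: [180.0, 0.0, 180.0]
force: [-0.8, -0.9, 3.6]
grip_width: 0.0001
grasp_force: 1.7
```

>>> drive_tool([
  {"x": 0,"y": 0,"z": -6,"rx": 0,"ry": 0,"rz": 0,"fingers": 1},
  {"x": 0,"y": -20,"z": -7,"rx": 0,"ry": 0,"rz": 0,"fingers": 1},
  {"x": 0,"y": -43,"z": -6,"rx": 0,"ry": 0,"rz": 0,"fingers": 1},
  {"x": 0,"y": -43,"z": -4,"rx": 0,"ry": 0,"rz": 0,"fingers": 1},
  {"x": 0,"y": -43,"z": -3,"rx": 0,"ry": 0,"rz": 0,"fingers": 1},
])

```text
time_s: 48.88
tool_pos: [0.5481, -0.2249, 0.1498]
tool_rot: [179.9, -0.0, 180.0]
force: [0.2, 0.6, 0.5]
grip_width: 0.0007
grasp_force: 0.0
```

>>> drive_tool([
  {"x": 0,"y": 0,"z": 1.5,"rx": 0,"ry": 0,"rz": 0,"fingers": 1},
  {"x": 0,"y": 0,"z": 1.5,"rx": 0,"ry": 0,"rz": 0,"fingers": 1},
])

```text
time_s: 49.12
tool_pos: [0.5481, -0.2251, 0.1486]
tool_rot: [180.0, -0.0, -180.0]
force: [-0.2, 0.0, 0.1]
grip_width: 0.0005
grasp_force: 0.0
```

>>> drive_tool([
  {"x": 0,"y": 0,"z": 1.5,"rx": 0,"ry": 0,"rz": 0,"fingers": 1},
  {"x": 0,"y": 0,"z": 1.5,"rx": 0,"ry": 0,"rz": 0,"fingers": 1},
])

```text
time_s: 49.38
tool_pos: [0.548, -0.2259, 0.1472]
tool_rot: [180.0, -0.0, 180.0]
force: [-0.4, 0.2, 0.5]
grip_width: 0.0004
grasp_force: 0.0
```

>>> drive_tool([
  {"x": 0,"y": 0,"z": 1,"rx": 0,"ry": 0,"rz": 0,"fingers": 1},
  {"x": 0,"y": 0,"z": 1,"rx": 0,"ry": 0,"rz": 0,"fingers": 1},
])

```text
time_s: 49.62
tool_pos: [0.5481, -0.2262, 0.1463]
tool_rot: [180.0, 0.0, 179.9]
force: [-0.4, -0.4, 0.6]
grip_width: 0.0002
grasp_force: 0.2
```

>>> drive_tool([
  {"x": 0,"y": 0,"z": -15,"rx": 0,"ry": 0,"rz": 0,"fingers": -1},
  {"x": -1,"y": 15,"z": -24,"rx": 0,"ry": 0,"rz": 0,"fingers": -1},
  {"x": -1,"y": 24,"z": -24,"rx": 0,"ry": 0,"rz": 0,"fingers": -1},
  {"x": -1,"y": 24,"z": -24,"rx": 0,"ry": 0,"rz": 0,"fingers": -1},
  {"x": -1,"y": 24,"z": -24,"rx": 0,"ry": 0,"rz": 0,"fingers": -1},
  {"x": -1,"y": 24,"z": 0,"rx": 0,"ry": 0,"rz": 0,"fingers": -1},
  {"x": -1,"y": 24,"z": 20,"rx": 0,"ry": 0,"rz": 0,"fingers": -1},
  {"x": -1,"y": 24,"z": 25,"rx": 0,"ry": 0,"rz": 0,"fingers": 1},
  {"x": -1,"y": 24,"z": 25,"rx": 0,"ry": 0,"rz": 0,"fingers": 1},
  {"x": -1,"y": 24,"z": 25,"rx": 0,"ry": 0,"rz": 0,"fingers": 1},
  {"x": -1,"y": 24,"z": 25,"rx": 0,"ry": 0,"rz": 0,"fingers": 1},
  {"x": -1,"y": 24,"z": 25,"rx": 0,"ry": 0,"rz": 0,"fingers": 1},
], force=20)

```text
time_s: 51.12
tool_pos: [0.5494, -0.2025, 0.1218]
tool_rot: [-180.0, 0.1, 179.9]
force: [0.1, -1.0, -0.2]
grip_width: 0.0506
grasp_force: 19.7
```

```bash
python3 g.py
```

```text
51.12 F [ 0.12 -0.99 -0.23] T [-0.144 -0.001 -0.014] P [ 549.35 -202.49  121.79] w 50.56
```

>>> drive_tool([
  {"x": 0,"y": 0,"z": -4,"rx": 0,"ry": 0,"rz": 0,"fingers": 1},
  {"x": 0,"y": 0,"z": -7,"rx": 0,"ry": 0,"rz": 0,"fingers": 1},
  {"x": 0,"y": -0.5,"z": -7,"rx": 0,"ry": 0,"rz": 0,"fingers": 1},
  {"x": 0,"y": -0.5,"z": -4,"rx": 0,"ry": 0,"rz": 0,"fingers": 1},
  {"x": 0,"y": -0.5,"z": -3,"rx": 0,"ry": 0,"rz": 0,"fingers": 1},
])

```text
time_s: 51.75
tool_pos: [0.5487, -0.2025, 0.1237]
tool_rot: [180.0, -0.0, 180.0]
force: [-0.7, 0.2, -1.4]
grip_width: 0.0503
grasp_force: 19.8
```

```bash
python3 g.py
```

```text
51.75 F [-0.72  0.21 -1.39] T [ 0.006  0.019 -0.018] P [ 548.74 -202.47  123.73] w 50.3
```

>>> drive_tool([
  {"x": 0,"y": 0,"z": 1.5,"rx": 0,"ry": 0,"rz": 0,"fingers": 1},
  {"x": 0,"y": 0,"z": 1.5,"rx": 0,"ry": 0,"rz": 0,"fingers": 1},
])

```text
time_s: 52.0
tool_pos: [0.549, -0.2026, 0.1226]
tool_rot: [180.0, -0.0, 180.0]
force: [-0.5, 0.2, -0.7]
grip_width: 0.0506
grasp_force: 19.8
```

```bash
python3 g.py
```

```text
52.0 F [-0.48  0.22 -0.66] T [ 0.014  0.062 -0.011] P [ 548.98 -202.57  122.64] w 50.59
```

>>> drive_tool([
  {"x": 0,"y": 0,"z": 1.5,"rx": 0,"ry": 0,"rz": 0,"fingers": 1},
  {"x": 0,"y": 0,"z": 1.5,"rx": 0,"ry": 0,"rz": 0,"fingers": 1},
])

```text
time_s: 52.25
tool_pos: [0.5492, -0.2027, 0.1214]
tool_rot: [180.0, 0.0, 180.0]
force: [0.4, 0.4, 1.0]
grip_width: 0.0507
grasp_force: 19.8
```

```bash
python3 g.py
```

```text
52.25 F [0.38 0.37 1.  ] T [0.111 0.077 0.03 ] P [ 549.15 -202.69  121.42] w 50.67
```

>>> drive_tool([
  {"x": 0,"y": 0,"z": 1.5,"rx": 0,"ry": 0,"rz": 0,"fingers": 1},
  {"x": 0,"y": 0,"z": 1.5,"rx": 0,"ry": 0,"rz": 0,"fingers": 1},
])

```text
time_s: 52.5
tool_pos: [0.5492, -0.2027, 0.12]
tool_rot: [180.0, 0.0, 180.0]
force: [-0.9, 0.7, 2.8]
grip_width: 0.0503
grasp_force: 19.8
```

```bash
python3 g.py
```

```text
52.5 F [-0.93  0.75  2.76] T [0.149 0.132 0.007] P [ 549.23 -202.68  120.  ] w 50.33
```

>>> drive_tool([
  {"x": 0.3,"y": 0.5,"z": -1.5,"rx": 0,"ry": 0,"rz": 0,"fingers": 1},
  {"x": 0.5,"y": 1,"z": -1.5,"rx": 0,"ry": 0,"rz": 0,"fingers": 1},
])

```text
time_s: 52.75
tool_pos: [0.5487, -0.2023, 0.1215]
tool_rot: [-179.9, 0.0, 179.9]
force: [1.0, -1.5, 0.9]
grip_width: 0.0507
grasp_force: 19.7
```

```bash
python3 g.py
```

```text
52.75 F [ 1.   -1.49  0.89] T [-0.399 -0.051  0.058] P [ 548.73 -202.31  121.47] w 50.74
```

>>> drive_tool([
  {"x": 0.2,"y": 0.5,"z": 0,"rx": 0,"ry": 0,"rz": 0,"fingers": 1},
  {"x": 0.4,"y": 1,"z": 0,"rx": 0,"ry": 0,"rz": 0,"fingers": 1},
])

```text
time_s: 53.0
tool_pos: [0.5484, -0.2012, 0.1214]
tool_rot: [-179.9, 0.0, 179.9]
force: [0.4, -2.4, 1.0]
grip_width: 0.0506
grasp_force: 19.6
```

```bash
python3 g.py
```

```text
53.0 F [ 0.41 -2.4   0.97] T [-0.615 -0.208 -0.01 ] P [ 548.39 -201.2   121.43] w 50.59
```

>>> drive_tool([
  {"x": 0.2,"y": 0.5,"z": 0,"rx": 0,"ry": 0,"rz": 0,"fingers": 1},
  {"x": 0.3,"y": 1,"z": 0,"rx": 0,"ry": 0,"rz": 0,"fingers": 1},
])

```text
time_s: 53.25
tool_pos: [0.5481, -0.2004, 0.1215]
tool_rot: [-179.9, 0.1, 179.9]
force: [2.5, -3.5, 0.9]
grip_width: 0.0508
grasp_force: 19.6
```

```bash
python3 g.py
```

```text
53.25 F [ 2.49 -3.52  0.93] T [-0.941 -0.371  0.065] P [ 548.14 -200.35  121.53] w 50.82
```

>>> drive_tool([
  {"x": 0,"y": 0,"z": -4,"rx": 0,"ry": 0,"rz": 0,"fingers": 1},
  {"x": -0.6,"y": -0.3,"z": -7,"rx": 0.04,"ry": 0,"rz": 0,"fingers": 1},
  {"x": -1.2,"y": -0.6,"z": -7,"rx": 0.08,"ry": 0,"rz": 0,"fingers": 1},
  {"x": -1.2,"y": -0.6,"z": -5,"rx": 0.08,"ry": 0,"rz": 0,"fingers": 1},
  {"x": -1.2,"y": -0.6,"z": -3.5,"rx": 0.08,"ry": 0,"rz": 0,"fingers": 1},
  {"x": -1.2,"y": -0.6,"z": -2.5,"rx": 0.08,"ry": 0,"rz": 0,"fingers": 1},
])

```text
time_s: 54.0
tool_pos: [0.5486, -0.2004, 0.1235]
tool_rot: [-175.5, -0.0, 179.9]
force: [1.1, -0.3, -1.0]
grip_width: 0.0509
grasp_force: 19.8
```

```bash
python3 g.py
```

```text
54.0 F [ 1.1  -0.3  -0.97] T [ 0.133 -0.066 -0.034] P [ 548.62 -200.44  123.45] w 50.91
```

>>> drive_tool([
  {"x": 0,"y": 0,"z": 1.5,"rx": 0,"ry": 0,"rz": 0,"fingers": 1},
  {"x": 0,"y": 0,"z": 1.5,"rx": 0,"ry": 0,"rz": 0,"fingers": 1},
])

```text
time_s: 54.25
tool_pos: [0.5488, -0.2006, 0.1221]
tool_rot: [-175.4, -0.0, 179.9]
force: [-0.2, -0.9, -1.2]
grip_width: 0.0507
grasp_force: 19.8
```

```bash
python3 g.py
```

```text
54.25 F [-0.21 -0.91 -1.16] T [ 0.099 -0.037 -0.015] P [ 548.81 -200.56  122.05] w 50.69
```

>>> drive_tool([
  {"x": 0,"y": 0,"z": 1.5,"rx": 0,"ry": 0,"rz": 0,"fingers": 1},
  {"x": 0,"y": 0,"z": 1.5,"rx": 0,"ry": 0,"rz": 0,"fingers": 1},
])

```text
time_s: 54.5
tool_pos: [0.5491, -0.2006, 0.1208]
tool_rot: [-175.4, 0.0, 179.9]
force: [-0.3, -0.7, -1.5]
grip_width: 0.0504
grasp_force: 19.8
```

```bash
python3 g.py
```

```text
54.5 F [-0.25 -0.75 -1.45] T [ 0.084  0.036 -0.007] P [ 549.14 -200.6   120.83] w 50.37
```

>>> drive_tool([
  {"x": 0,"y": 0,"z": 1.3,"rx": 0,"ry": 0,"rz": 0,"fingers": 1},
  {"x": 0,"y": 0,"z": 1.3,"rx": 0,"ry": 0,"rz": 0,"fingers": 1},
])

```text
time_s: 54.75
tool_pos: [0.5493, -0.2006, 0.1197]
tool_rot: [-175.4, 0.0, 180.0]
force: [0.2, -0.1, 0.8]
grip_width: 0.0506
grasp_force: 19.8
```

```bash
python3 g.py
```

```text
54.75 F [ 0.18 -0.12  0.76] T [ 0.106 -0.023 -0.063] P [ 549.31 -200.61  119.68] w 50.62
```

>>> drive_tool([
  {"x": 0,"y": 0,"z": 1.2,"rx": 0,"ry": 0,"rz": 0,"fingers": 1},
  {"x": 0,"y": 0,"z": 1.2,"rx": 0,"ry": 0,"rz": 0,"fingers": 1},
])

```text
time_s: 55.0
tool_pos: [0.5494, -0.2006, 0.1185]
tool_rot: [-175.4, 0.0, 180.0]
force: [-0.2, -0.2, 1.2]
grip_width: 0.0509
grasp_force: 19.7
```

```bash
python3 g.py
```

```text
55.0 F [-0.16 -0.17  1.22] T [ 0.138 -0.022  0.016] P [ 549.41 -200.62  118.55] w 50.92
```

>>> drive_tool([
  {"x": 0,"y": 0,"z": -0.7,"rx": 0,"ry": 0,"rz": 0,"fingers": 1},
  {"x": 0,"y": 0,"z": -0.7,"rx": 0,"ry": 0,"rz": 0,"fingers": 0.05},
  {"x": 0,"y": 0,"z": -0.7,"rx": 0,"ry": 0,"rz": 0,"fingers": -0.2},
  {"x": 0,"y": 0,"z": -0.7,"rx": 0,"ry": 0,"rz": 0,"fingers": -0.6},
  {"x": 0,"y": 0,"z": -0.7,"rx": 0,"ry": 0,"rz": 0,"fingers": -1},
  {"x": 0,"y": 0,"z": -0.7,"rx": 0,"ry": 0,"rz": 0,"fingers": -1},
])

```text
time_s: 55.75
tool_pos: [0.5488, -0.2007, 0.1188]
tool_rot: [-175.4, -0.0, 180.0]
force: [0.0, 0.4, -0.3]
grip_width: 0.0745
grasp_force: 0.0
```

>>> drive_tool([
  {"x": 0,"y": 0,"z": -15,"rx": 0,"ry": 0,"rz": 0,"fingers": -1},
  {"x": 0,"y": 1.5,"z": -36,"rx": -0.04,"ry": 0,"rz": 0,"fingers": -1},
  {"x": 0,"y": 3,"z": -40,"rx": -0.08,"ry": 0,"rz": 0,"fingers": 1},
  {"x": 0,"y": 12,"z": -40,"rx": -0.08,"ry": 0,"rz": 0,"fingers": 1},
  {"x": 0,"y": 22,"z": -40,"rx": -0.08,"ry": 0,"rz": 0,"fingers": 1},
  {"x": 0,"y": 22,"z": -40,"rx": -0.08,"ry": 0,"rz": 0,"fingers": 1},
  {"x": 0,"y": 22,"z": -40,"rx": -0.08,"ry": 0,"rz": 0,"fingers": 1},
  {"x": 0,"y": 22,"z": -40,"rx": -0.08,"ry": 0,"rz": 0,"fingers": 1},
])

```text
time_s: 56.75
tool_pos: [0.549, -0.1757, 0.157]
tool_rot: [-180.0, -0.0, 179.9]
force: [0.2, -0.3, -1.2]
grip_width: 0.0348
grasp_force: 0.0
```

>>> drive_tool([
  {"x": 0,"y": -2.5,"z": 2,"rx": 0,"ry": 0,"rz": 0,"fingers": 1},
  {"x": 0,"y": -2.5,"z": 4,"rx": 0,"ry": 0,"rz": 0,"fingers": 1},
  {"x": 0,"y": -2.5,"z": 6,"rx": 0,"ry": 0,"rz": 0,"fingers": 1},
  {"x": 0,"y": -2.5,"z": 8,"rx": 0,"ry": 0,"rz": 0,"fingers": 1},
  {"x": 0,"y": -2.5,"z": 8,"rx": 0,"ry": 0,"rz": 0,"fingers": 1},
])

```text
time_s: 57.38
tool_pos: [0.5489, -0.1779, 0.1488]
tool_rot: [180.0, -0.0, 180.0]
force: [-0.6, 0.3, 0.1]
grip_width: 0.0005
grasp_force: 0.0
```

>>> drive_tool([
  {"x": 0,"y": 0,"z": 1.5,"rx": 0,"ry": 0,"rz": 0,"fingers": 1},
  {"x": 0,"y": 0,"z": 1.5,"rx": 0,"ry": 0,"rz": 0,"fingers": 1},
])

```text
time_s: 57.62
tool_pos: [0.549, -0.1779, 0.1475]
tool_rot: [180.0, -0.0, 180.0]
force: [0.5, -0.6, -0.9]
grip_width: 0.0001
grasp_force: 0.0
```

>>> drive_tool([
  {"x": 0,"y": 0,"z": 1.5,"rx": 0,"ry": 0,"rz": 0,"fingers": 1},
  {"x": 0,"y": 0,"z": 1.5,"rx": 0,"ry": 0,"rz": 0,"fingers": 1},
])

```text
time_s: 57.88
tool_pos: [0.549, -0.178, 0.146]
tool_rot: [180.0, -0.0, 180.0]
force: [-0.4, 0.1, 0.7]
grip_width: 0.0006
grasp_force: 0.1
```

>>> drive_tool([
  {"x": 0,"y": 0,"z": 1,"rx": 0,"ry": 0,"rz": 0,"fingers": 1},
  {"x": 0,"y": 0,"z": 1,"rx": 0,"ry": 0,"rz": 0,"fingers": 1},
])

```text
time_s: 58.12
tool_pos: [0.5491, -0.178, 0.1452]
tool_rot: [180.0, 0.0, 180.0]
force: [0.4, 0.6, 1.4]
grip_width: 0.0005
grasp_force: 0.6
```

>>> drive_tool([
  {"x": 0,"y": 0,"z": -7,"rx": 0,"ry": 0,"rz": 0,"fingers": 1},
  {"x": 0,"y": -22,"z": -8,"rx": 0,"ry": 0,"rz": 0,"fingers": 1},
  {"x": 0,"y": -44,"z": -7,"rx": 0,"ry": 0,"rz": 0,"fingers": 1},
  {"x": 0,"y": -44,"z": -4.5,"rx": 0,"ry": 0,"rz": 0,"fingers": 1},
  {"x": 0,"y": -44,"z": -3,"rx": 0,"ry": 0,"rz": 0,"fingers": 1},
])

```text
time_s: 58.75
tool_pos: [0.5491, -0.2209, 0.1479]
tool_rot: [179.9, -0.0, 180.0]
force: [0.4, -0.0, 0.6]
grip_width: 0.0004
grasp_force: 0.0
```

>>> drive_tool([
  {"x": 0,"y": 0,"z": 0.8,"rx": 0,"ry": 0,"rz": 0,"fingers": 1},
  {"x": 0,"y": 0,"z": 0.8,"rx": 0,"ry": 0,"rz": 0,"fingers": 1},
])

```text
time_s: 59.0
tool_pos: [0.5492, -0.221, 0.1472]
tool_rot: [180.0, -0.0, -180.0]
force: [-0.4, -0.9, 0.1]
grip_width: 0.0001
grasp_force: 0.0
```

>>> drive_tool([
  {"x": 0,"y": 0,"z": 1.5,"rx": 0,"ry": 0,"rz": 0,"fingers": 1},
  {"x": 0,"y": 0,"z": 1.5,"rx": 0,"ry": 0,"rz": 0,"fingers": 1},
])

```text
time_s: 59.25
tool_pos: [0.5492, -0.2217, 0.1458]
tool_rot: [180.0, 0.0, 180.0]
force: [0.5, -0.6, 0.6]
grip_width: 0.0004
grasp_force: 0.2
```

Both sides of the cap are at the same height (contact at about .146), which matches the jar standing flat on the floor of the pan. I'll withdraw and hand it in.

>>> drive_tool([
  {"x": 0,"y": 0,"z": -10,"rx": 0,"ry": 0,"rz": 0,"fingers": 1},
  {"x": 0,"y": 0,"z": -40,"rx": 0,"ry": 0,"rz": 0,"fingers": 1},
  {"x": 0,"y": 0,"z": -80,"rx": 0,"ry": 0,"rz": 0,"fingers": 1},
  {"x": 0,"y": 0,"z": -90,"rx": 0,"ry": 0,"rz": 0,"fingers": 1},
  {"x": 0,"y": 0,"z": -90,"rx": 0,"ry": 0,"rz": 0,"fingers": 1},
])

```text
time_s: 59.88
tool_pos: [0.5493, -0.2222, 0.2365]
tool_rot: [-180.0, 0.1, 179.9]
force: [0.2, 1.1, -0.9]
grip_width: 0.0005
grasp_force: 0.0
```

```bash
python3 -c "
from cell import workorder; print(workorder.sign_off())"
```

```text
the job is handed in; nothing more can be done
None
```

I handed the job in at about 60 s with the jar released inside the pan's ring; I confirmed it was flat only by touching the cap on both sides (equal heights), because the camera calls had run out, and sign-off gave no verdict.

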